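# Pack a cake order from the slide-out tray

## Robot

A 6-joint arm with a two-finger parallel gripper is mounted at the origin on the work surface. World frame = base frame: x ahead of the robot, y to its left, z up, the work surface at z = 0. Lengths are in m, angles in rad, forces in N, time in s.
With the tool pointing down it reaches from about 0.225 to 0.875 m from the base axis. Payload 3.4 kg.
Tool frame: the origin (TCP) lies where the fingers leave the gripper's body, on its centre line; the fingertips stand 73 mm ahead of it and the grasp point (between the pads) lies 54 mm ahead of it (manip.pinch_z is the distance from the TCP to the grasp point, in m); z points along the fingers, y is the line along which they close (so a half turn about z gives the same grasp; the last joint's range is limited). The gripper opens to 85 mm and grips with 20 to 120 N. Pads are 22 mm wide; open, the fingers measure 114 mm over their backs; the gripper's body (76 mm by 85 mm) begins 54 mm behind the grasp point. The pads swing forward as they close: fully open they stand 13 mm farther back than shut.
Start: joints at [-1.293, 0.276, 1.505, -0, 1.361, -0.121], TCP at [0.223, -0.53, 0.304] pointing down, gripper open.
Joint ranges: [-2.89, 2.89], [-0.75, 2.08], [0.22, 2.7], [-1.18, 4.32], [0.11, 2.71], [-2.7, 2.7]. Speed limits (rad/s): [2.57, 2.57, 3.14, 3.14, 3.14, 3.14].

## Interface

Orientations are given as a unit quaternion [w, x, y, z].
In Python, from rig import readout, imaging, manip gives the robot as it stands. The module is installed in compiled form; this text tells all that it offers.
- The arm moves only by the tool servo_tool, never from a script. Its argument "moves" is a list of rows, each an object with "dp": the shift along the tool's x, y, z in units of 0.2 m (1.0 is 0.2 m), a list of three; "delta_rot": the turn, a rotation vector about the tool's x, y, z in units of 0.1 rad (1.0 is 0.1 rad), a list of three; "fingers": the opening, from 0 (shut) to 1 (fully open). In form: [{"dp": [dx, dy, dz], "delta_rot": [wx, wy, wz], "fingers": fingers}, ...]. A call has 1 to 5 rows; each row shifts and turns the commanded pose from where the row before left it, along the tool's axes as they then stand; what a row does not reach is not made up. A row lasts 1/10 s, in which the tool goes at most 50 mm and 8.59 degrees, less where a joint would pass 70% of its speed; a pose out of reach is approached as far as the arm can. A call with a number of a shift or a turn outside -1 to 1 is refused whole. A call with a gripper value outside its range is refused whole. The fingers move at their own pace and stop on an object; "force" is the grip in N (left out, the last holds). Time passes only in rows, so rows that do not move let the fingers close. It gives the time, the measured TCP pose, the force, the opening and the grip force at its end, in the units of the state.
- readout.get_state(): the state, without advancing time (a new reading comes with each control period).
- imaging.get_image(name): name is "side" or "top"; returns (picture, depth): 480x640x3 uint8, red, green, blue; 480x640 float32, m along the optical axis (not along the pixel's ray), 0 where there is no reading.
- imaging.calibration(name): a dict with "intrinsics" (3x3 intrinsics, pixels), "R" (3x3) and "t" (3): a world point X has camera coordinates R X + t. Camera axes: x right, y down, z forward; pixel columns grow to the right and rows downward; lengths in m; the calibration is good to about 2 mm. A picture is of the moment at which its call begins. calibration takes no time and is no camera call.
- manip.sign_off(): hands the job in; it is judged then, once.
The state is a dict: "clock": time; "qpos": joint angles; "qd": joint speeds; "effort": joint torques, N m; "position": TCP position; "ee_rot": TCP orientation; "contact_force": force on the tool from outside, world axes, zero at the start; "moment": the same for the moment, N m; "width": finger opening in m; "gripper_force": force on a finger pad.
Only numpy, scipy, OpenCV 4.12 (cv2) and the standard library are available. Lean on these libraries where they do the work, as an engineer would, in place of code of your own. Each camera call takes 0.05 s, during which the arm holds its last target. There are 200 camera calls.

## Task

Clear every red tin from in front of the tray into the blue bin, side by side on its floor, then pull the tan tray out of the rack to its stop. Move all the cake packs from it into the order crate, lying flat in a single layer; once they are all in, push the empty tray fully home and fold both of the crate's wire arms in flat across it, ready for stacking. Leave the other things on the bench where they stand.

Things in the scene. Friction and masses are not known exactly. Their poses are not given: they have to be found in the camera images.
- tray (a joint): tan lattice tray sliding on runners in a low steel rack fixed to the bench (about 2 N of drag, stays where left), m: 0 = fully home (front flush with the rack's front), grows as it is pulled towards the robot, stop at 0.170. May start a few mm ajar. Tray 236 deep, 320 wide, walls 4 thick; inner floor 34, front rim 80, other rims 55 above the bench.
- tray_handle (a point): middle of the tray's steel handle: round bar, 11 mm thick, 110 long, 35 in front of the tray's front, 74 above the bench; moves with the tray. Its -x axis is the way the tray slides out, y runs along the bar. The rack's shelf (376 wide, 112 above the bench) begins 65 behind the closed tray's bar; a stock crate on it, 182 high, 37 farther back.
- crate: tan order crate, fixed on the bench, standing clear on the robot's right, empty at the start: 290 long (x, pointing roughly away from the robot), 240 wide (y), walls 5 thick and 72 high, floor 5. Origin: centre of its underside.
- bale_near (a joint): wire bale arm at the crate's near (-x) end, rad: a U of 8 mm wire hinged on both side rims, hinge line 101 mm to -x of the crate's centre and 77 mm above its underside, cross bar 42 mm from it. 0 = folded out, bar on the end rim; 1.57 = up; 3.14 = folded in, bar level across the crate 59 mm from its centre. Starts nearly out; about 1.5 N at the bar moves it; stays where left.
- bale_near_bar (a point): middle of the near bale arm's cross bar (bar 234 mm long, along the crate's y); moves with it.
- bale_far (a joint): the same arm at the crate's far end (mirror image, hinge line 101 mm to the +x side of the crate's centre), 0 = folded out, 3.14 = folded in.
- bale_far_bar (a point): middle of the far bale arm's cross bar; moves with it.
- bin: blue open plastic bin for gift tins, fixed on the bench on the robot's left, empty at the start: 300 long (x), 170 wide (y), walls and floor 5 thick, 60 high. Origin: centre of its underside.
- pack1: film-wrapped pack of two brown loaf-cake halves with a white label, a firm block 115 long (x), 50 wide (y), 48 high, about 0.2 kg, lying in the tray with its length along the slide (handle's x), near the tray's front. Origin: centre of its underside. Two or three packs are present; an absent one reads None from the start.
- pack2: film-wrapped pack of two brown loaf-cake halves with a white label, a firm block 115 long (x), 50 wide (y), 48 high, about 0.2 kg, lying in the tray with its length along the slide (handle's x), near the tray's front. Origin: centre of its underside. Two or three packs are present; an absent one reads None from the start.
- pack3: film-wrapped pack of two brown loaf-cake halves with a white label, a firm block 115 long (x), 50 wide (y), 48 high, about 0.2 kg, lying in the tray with its length along the slide (handle's x), near the tray's front. Origin: centre of its underside. Two or three packs are present; an absent one reads None from the start.
- tin1: red gift tin with a brass-coloured lid, 80 long (x), 52 wide (y), 60 high, about 0.2 kg, standing on the bench in front of the tray, in its way. Origin: centre of its underside. One to three tins are present; an absent one reads None from the start.
- tin2: red gift tin with a brass-coloured lid, 80 long (x), 52 wide (y), 60 high, about 0.2 kg, standing on the bench in front of the tray, in its way. Origin: centre of its underside. One to three tins are present; an absent one reads None from the start.
- tin3: red gift tin with a brass-coloured lid, 80 long (x), 52 wide (y), 60 high, about 0.2 kg, standing on the bench in front of the tray, in its way. Origin: centre of its underside. One to three tins are present; an absent one reads None from the start.
- jar: bystander: amber glass jar with a brass cap, 64 across, 95 high, standing on the bench; origin at its underside.
- mug: bystander: white mug, 76 across, 90 high, standing on the bench; origin at its underside.
- tape: bystander: roll of brown tape lying flat, 100 across, 48 high; origin at its underside.
- scanner: bystander: black and yellow hand scanner lying down, about 145 long (x), 58 wide, 40 high; origin at its underside.
- labels: bystander: roll of white labels standing on end, 90 across, 60 high; origin at its underside.
Mind the look-alikes: they are no part of the job. What is shaped like the tin1 but pink or purple is not meant.

How it is judged:
By the outcome, as a careful person would: the job done as asked, in the order asked, and still so for the second after the job is handed in, with the robot touching nothing.
Of tin1, tin2, tin3 only 1 to 3 are there at a start; the rules pass over those that are not, and their reading is None.
Of pack1, pack2, pack3 only 2 to 3 are there at a start; the rules pass over those that are not, and their reading is None.
At some moment in a run one of tin1, tin2, tin3, pack1, pack2, pack3 may be knocked a few centimetres aside while the robot is not near it.
Once in a run the grip may slacken for a moment while it holds something.
It also fails if it takes over 210 s, if anything falls off the work surface, if the arm or the gripper's body presses on something with over 40 N, if the wrist force passes 120 N, or if a joint passes its speed limit or range.

## Working session

There is one attempt and no reset: what is moved stays moved. The work goes in short steps, Python scripts to look and compute and a tool call to move; the robot and the scene stay as the last step left them, time stands still between calls to the robot, and variables do not carry over. Pictures are saved under pics/ and viewed, at most 14 in all, crops included, and the job is handed in when it is done.

Besides the shell and the picture viewer there is one more tool, called as name(argument=value, ...) on one line, values as JSON. servo_tool: Moves the arm, as the interface text tells. Its arguments: {"type":"object","properties":{"moves":{"type":"array"},"force":{"type":"number"}},"required":["moves"]}

```bash
mkdir -p pics; ls
cat > h.py <<'E'
import numpy as np, cv2
from rig import readout, imaging, manip
def snap(n,f):
    im,d=imaging.get_image(n); np.savez('%s.npz'%n,im=im,d=d)
    cv2.imwrite('pics/'+f,im[:,:,::-1]); return im,d
def world(n,d):
    c=imaging.calibration(n);K=c['intrinsics'];v,u=np.mgrid[:480,:640]
    P=np.stack([(u-K[0,2])/K[0,0]*d,(v-K[1,2])/K[1,1]*d,d],-1)
    W=(P-c['t'])@np.array(c['R']); W[d<=0]=np.nan; return W
E
python3 - <<'E'
from h import *
for n in('top','side'):
    im,d=snap(n,n+'1.png');c=imaging.calibration(n);print(n,c['intrinsics'],np.round(c['R'],3),c['t'],-np.array(c['R']).T@c['t'])
print(readout.get_state())
E
```

```text
pics
top [[577.65714779   0.         332.02352084]
 [  0.         577.65714779 245.83227261]
 [  0.           0.           1.        ]] [[-0.018 -1.     0.008]
 [-0.983  0.016 -0.182]
 [ 0.182 -0.011 -0.983]] [-0.06606162  0.52919676  1.39632039] [ 0.26449675 -0.05961272  1.46990196]
side [[557.45351174   0.         311.89543216]
 [  0.         557.45351174 242.85275707]
 [  0.           0.           1.        ]] [[-0.986 -0.168 -0.   ]
 [-0.114  0.667 -0.736]
 [ 0.124 -0.726 -0.677]] [0.48872373 0.16505721 1.34656541] [0.33317403 0.94956643 1.03278838]
{'clock': 0.1, 'qpos': array([-1.29300205e+00,  2.76523967e-01,  1.50602894e+00,  6.56650626e-06,
        1.36069264e+00, -1.21024915e-01]), 'qd': array([-0.00208601, -0.0020539 , -0.00189273, -0.00169823,  0.00028129,
       -0.00111693]), 'effort': array([ 1.85072247e-03, -4.17698979e+01, -2.46404564e+01, -4.39491259e-05,
        5.70465912e-03,  1.21265494e-06]), 'position': array([ 0.22317405, -0.52953195,  0.30312162]), 'ee_rot': array([-8.24156425e-04,  9.80183504e-01,  1.98089917e-01, -6.15134962e-05]), 'contact_force': array([-0.53308944, -0.01076163, -0.18947599]), 'moment': array([-0.02703725,  0.01566325, -0.00690471]), 'gripper_force': 0.0, 'width': 0.08563092662271478}
```

View pics/top1.png

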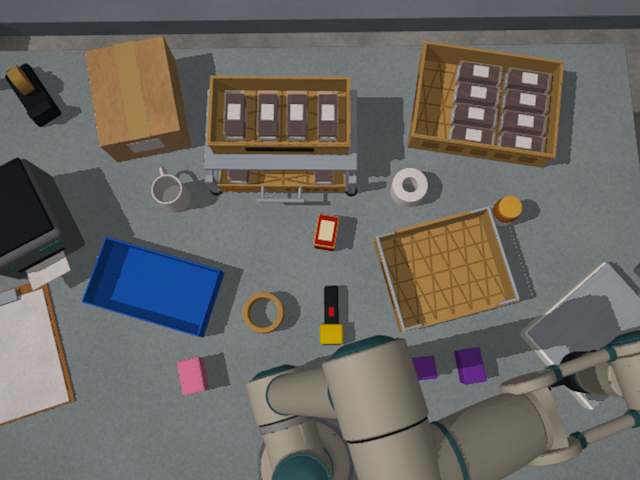

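View pics/side1.png

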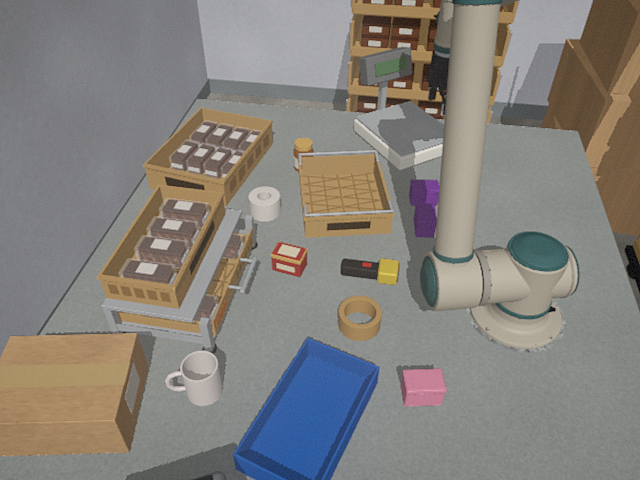

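The top view shows one red tin at (327,231), the blue bin at (153,287), the crate at (448,268), the handle bar at (282,199), and pack ends at (238,177) and (325,177). The pink and purple blocks are look-alikes.

```bash
cat >> h.py <<'E'
def rect(P):
    r=cv2.minAreaRect((P[:,:2]*1000).astype(np.float32)); return np.round(r[0],1),np.round(r[1],1),round(r[2],1)
def reg(W,u0,u1,v0,v1,z0,z1,m=None):
    S=np.zeros(W.shape[:2],bool);S[v0:v1,u0:u1]=1
    S&=(W[...,2]>z0)&(W[...,2]<z1)
    if m is not None:S&=m
    return W[S]
def hsv(im):
    h=cv2.cvtColor(im,cv2.COLOR_RGB2HSV);return h[...,0].astype(int),h[...,1].astype(int),h[...,2].astype(int)
E
python3 - <<'E'
from h import *
z=np.load('top.npz');im,d=z['im'],z['d'];W=world('top',d)
def show(n,P):print(n,len(P),*rect(P),'z',np.round(np.percentile(P[:,2],[5,50,95]),3))
show('tin',reg(W,305,350,205,260,.05,.07))
show('binrim',reg(W,75,230,230,340,.05,.07))
show('craterim',reg(W,365,530,195,340,.067,.076))
show('crate hi',reg(W,365,530,195,340,.0785,.095))
show('handle',reg(W,250,315,185,206,.065,.09))
show('tape',reg(W,235,290,285,340,.04,.055));show('scanner',reg(W,315,350,280,347,.02,.055))
show('mug',reg(W,145,192,165,215,.08,.1));show('jar',reg(W,480,525,195,222,.085,.105));show('labels',reg(W,385,430,165,205,.05,.07))
show('rackfront',reg(W,200,360,145,200,.1,.12));show('stock',reg(W,200,360,60,165,.17,.19))
show('pack',reg(W,220,255,168,186,.04,.1));show('pack',reg(W,310,340,168,186,.04,.1))
cv2.imwrite('pics/c1.png',cv2.resize(im[130:215,190:370,::-1],None,fx=4,fy=4,interpolation=cv2.INTER_CUBIC))
cv2.imwrite('pics/c2.png',cv2.resize(im[190:345,360:535,::-1],None,fx=3.8,fy=3.8,interpolation=cv2.INTER_CUBIC))
for p in[(238,177),(325,177),(282,180),(268,180),(300,180),(282,199),(282,172)]:print(p,np.round(W[p[1],p[0]],3))
E
```

```text
tin 696 [567.  -62.1] [53.5 82.8] 79.8 z [0.055 0.061 0.065]
binrim 1009 [447.8 407.2] [383.1 170.2] 72.9 z [0.051 0.059 0.065]
craterim 826 [ 506.6 -374.7] [314.8 357.5] 14.0 z [0.068 0.072 0.075]
crate hi 1052 [ 478.8 -388. ] [250.4 367.5] 14.0 z [0.08  0.086 0.094]
handle 433 [658.6  48.4] [161.3  44.5] 88.6 z [0.068 0.078 0.084]
tape 594 [367.1  96.3] [98.8 97.7] 45.3 z [0.043 0.048 0.053]
scanner 1033 [359.3 -71. ] [ 56.8 146.5] 89.0 z [0.03  0.037 0.044]
mug 238 [671.4 330.6] [78. 75.] 52.6 z [0.081 0.088 0.094]
jar 487 [ 603.7 -496.7] [55.3 97.6] 22.3 z [0.087 0.094 0.1  ]
labels 806 [ 681.3 -275.9] [88.2 89.3] 57.7 z [0.054 0.06  0.065]
rackfront 2779 [727.3  47.6] [375.6  93.3] 88.9 z [0.106 0.112 0.117]
stock 2286 [834.   45.6] [336.5 181.9] 88.7 z [0.17  0.18  0.186]
pack 421 [704.1 162.2] [91.5 51.1] 89.4 z [0.046 0.08  0.087]
pack 313 [696.4 -59.1] [71.9 43.7] 89.6 z [0.048 0.081 0.087]
(238, 177) [0.702 0.157 0.078]
(325, 177) [ 0.697 -0.061  0.083]
(282, 180) [0.707 0.051 0.031]
(268, 180) [0.704 0.086 0.041]
(300, 180) [0.705 0.004 0.033]
(282, 199) [0.644 0.047 0.076]
(282, 172) [0.726 0.05  0.036]
```

View pics/c1.png

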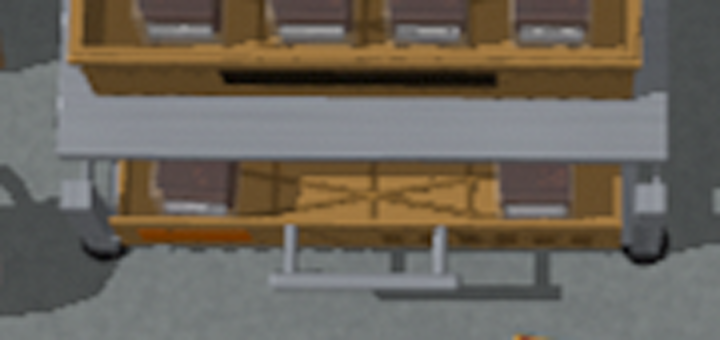

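View pics/c2.png

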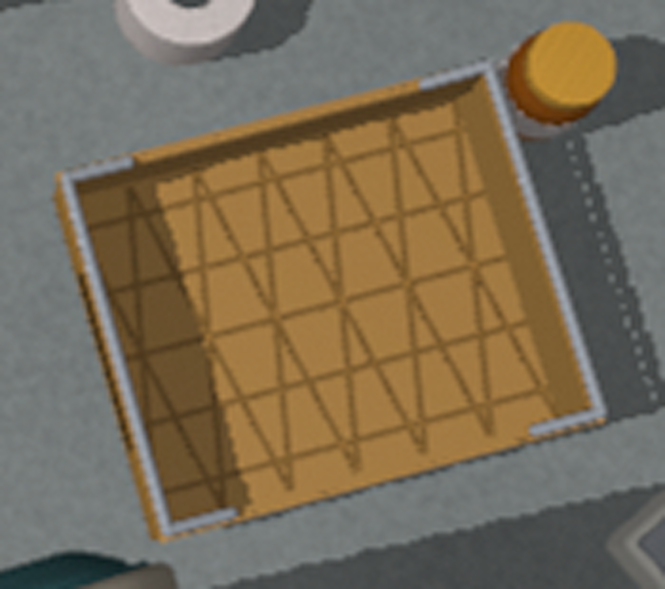

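The crops show the tray with two packs, left and right, and an empty middle. The crate's long axis runs left to right in the picture, with the near bale at its left end, the far bale at its right end, and the jar at the far corner. Next I fit the poses properly.

```bash
cat >> h.py <<'E'
def plan(x,y,z,yaw=None):
    "shift in tool axes after turning to yaw (deg, tool x heading); units of the rows"
    from scipy.spatial.transform import Rotation as R
    s=readout.get_state();q=s['ee_rot'];A=R.from_quat([q[1],q[2],q[3],q[0]]).as_matrix()
    cy=np.degrees(np.arctan2(A[1,0],A[0,0]));yaw=cy if yaw is None else yaw
    a=np.radians(yaw);X=np.array([np.cos(a),np.sin(a)]);Y=np.array([np.sin(a),-np.cos(a)])
    d=np.array([x,y,z])-s['position']
    print('yaw now %.1f  turn wz total %.2f u | dp total x %.3f y %.3f z %.3f | tilt %s pos %s w %.3f F %s'%(cy,-np.radians(yaw-cy)/.1,d[:2]@X/.2,d[:2]@Y/.2,-d[2]/.2,np.round(A[:2,2],3),np.round(s['position'],3),s['width'],np.round(s['contact_force'],1)))
E
python3 - <<'E'
from h import *
from scipy.optimize import least_squares
z=np.load('top.npz');im,d=z['im'],z['d'];W=world('top',d);h,s,v=hsv(im)
blue=(h>95)&(h<125)&(s>120);tan=(h>8)&(h<25)&(s>90)
print('bin',rect(reg(W,75,230,230,340,-.01,.1,blue)), rect(reg(W,75,230,230,340,.05,.07,blue)))
print('cratefloor',rect(reg(W,375,525,200,335,0,.012,tan)))
P=reg(W,375,525,205,332,.062,.1)
P=P[(np.hypot(P[:,0]-.604,P[:,1]+.497)>.05)]
print('rim+bale',len(P),rect(P))
grey=s<40
P=reg(W,375,525,205,332,.07,.1,grey);P=P[(np.hypot(P[:,0]-.604,P[:,1]+.5)>.05)];print('bale',len(P),rect(P),np.percentile(P[:,2],[5,50,95]))
B=reg(W,264,306,195,202,.06,.09);print('bar',rect(B),B[:,:2].mean(0),len(B),np.percentile(B[:,0],[2,50,98]))
jar=reg(W,490,530,190,225,.085,.105,tan);print('jar',rect(jar))
t=reg(W,305,350,205,260,.045,.075);print('tin',rect(t))
print('shelf edge',[np.round(W[r,282],3) for r in range(164,173)])
for n,a in(('L',(222,252)),('R',(310,345))):
  P=reg(W,a[0],a[1],160,190,.075,.095,(h<12)|(h>165)|(s<60));print(n,len(P),rect(P),np.percentile(P[:,1],[3,97]),np.percentile(P[:,0],[3,97]))
s=readout.get_state();print(manip.pinch_z)
E
```

```text
bin (array([438.1, 381.7]), array([329., 172.]), 72.9) (array([435.6, 369.2]), array([303.4, 169.5]), 72.9)
cratefloor (array([ 474.5, -403.3]), array([239.8, 391.2]), 14.0)
rim+bale 1696 (array([ 466.1, -353.4]), array([246.5, 296.5]), 14.0)
bale 769 (array([ 467. , -353.7]), array([244. , 295.4]), 14.0) [0.07554774 0.08410755 0.09108164]
bar (array([644.7,  41.4]), array([102.8,  18.5]), 89.5) [0.64195809 0.04022502] 178 [0.63647443 0.64154306 0.65297111]
jar (array([ 610.4, -514.6]), array([54.7, 55.1]), 81.2)
tin (array([567. , -62.1]), array([53.5, 82.8]), 79.8)
shelf edge [array([0.723, 0.045, 0.111]), array([0.718, 0.044, 0.117]), array([0.716, 0.044, 0.116]), array([0.714, 0.044, 0.114]), array([0.713, 0.045, 0.111]), array([0.71 , 0.044, 0.113]), array([0.731, 0.05 , 0.038]), array([0.731, 0.051, 0.029]), array([0.726, 0.05 , 0.036])]
L 200 (array([706.5, 155.9]), array([48. , 26.6]), 86.9) [0.13375503 0.17687706] [0.69396666 0.71886134]
R 175 (array([700.7, -56.9]), array([42.7, 25.6]), 89.8) [-0.07744679 -0.03565389] [0.68875189 0.71295068]
0.0539
```

```bash
python3 -c "
from h import *
plan(.567,-.062,.25,-10.2)"
```

```text
yaw now 22.9  turn wz total 5.77 u | dp total x 1.278 y -2.605 z 0.266 | tilt [-0.     0.002] pos [ 0.223 -0.53   0.303] w 0.086 F [-0.5 -0.  -0.2]
```

servo_tool(moves=[{"dp":[0,0,0],"delta_rot":[0,0,0.96],"fingers":1},{"dp":[0,0,0],"delta_rot":[0,0,0.96],"fingers":1},{"dp":[0,0,0],"delta_rot":[0,0,0.96],"fingers":1},{"dp":[0,0,0],"delta_rot":[0,0,0.96],"fingers":1},{"dp":[0,0,0],"delta_rot":[0,0,0.96],"fingers":1}])

```text
clock: 0.6
position: [0.2232, -0.5297, 0.3034]
ee_rot: [-0.001, 0.999, -0.043, -0.0]
contact_force: [-0.3, 0.3, 0.1]
width: 0.0853
gripper_force: 0.0
```

servo_tool(moves=[{"dp":[0,0,0],"delta_rot":[0,0,0.97],"fingers":1},{"dp":[0.098,-0.2,0],"delta_rot":[0,0,0],"fingers":1},{"dp":[0.098,-0.2,0],"delta_rot":[0,0,0],"fingers":1},{"dp":[0.098,-0.2,0],"delta_rot":[0,0,0],"fingers":1},{"dp":[0.098,-0.2,0],"delta_rot":[0,0,0],"fingers":1}])

```text
clock: 1.1
position: [0.3294, -0.3848, 0.3035]
ee_rot: [-0.0, 0.996, -0.089, -0.0]
contact_force: [-0.6, -1.5, -0.8]
width: 0.0852
gripper_force: 0.0
```

servo_tool(moves=[{"dp":[0.098,-0.2,0],"delta_rot":[0,0,0],"fingers":1},{"dp":[0.098,-0.2,0],"delta_rot":[0,0,0],"fingers":1},{"dp":[0.098,-0.2,0],"delta_rot":[0,0,0],"fingers":1},{"dp":[0.098,-0.2,0],"delta_rot":[0,0,0],"fingers":1},{"dp":[0.098,-0.2,0],"delta_rot":[0,0,0],"fingers":1}])

```text
clock: 1.6
position: [0.4613, -0.2051, 0.3036]
ee_rot: [-0.0, 0.996, -0.089, -0.0]
contact_force: [0.8, -0.1, -0.1]
width: 0.0858
gripper_force: 0.0
```

servo_tool(moves=[{"dp":[0.098,-0.2,0],"delta_rot":[0,0,0],"fingers":1},{"dp":[0.098,-0.2,0],"delta_rot":[0,0,0],"fingers":1},{"dp":[0.098,-0.2,0],"delta_rot":[0,0,0],"fingers":1},{"dp":[0.1,-0.2,0],"delta_rot":[0,0,0],"fingers":1},{"dp":[0,0,0],"delta_rot":[0,0,0],"fingers":1}])

```text
clock: 2.1
position: [0.5691, -0.059, 0.3031]
ee_rot: [-0.001, 0.996, -0.086, 0.0]
contact_force: [-1.0, -1.2, -1.5]
width: 0.0855
gripper_force: 0.0
```

```bash
python3 -c "
from h import *
im,d=snap('side','s2.png');W=world('side',d);h,s,v=hsv(im)
red=((h<6)|(h>174))&(s>150)&(v>70)
P=reg(W,240,330,220,300,.01,.075,red);print(len(P),rect(P))
im,d=snap('top','t2.png');W=world('top',d);h,s,v=hsv(im)
red=((h<6)|(h>174))&(s>150)&(v>70)
P=W[red&(W[...,2]<.08)];print(len(P),rect(P) if len(P) else '')
plan(.567,-.062,.094,-10.2)
print(readout.get_state()['clock'])"
```

```text
246 (array([564.6, -53.9]), array([53.4, 76.1]), 79.6)
279 (array([479.9, -56.2]), array([ 53.8, 249.6]), 87.2)
yaw now -10.1  turn wz total 0.02 u | dp total x 0.001 y -0.003 z 1.046 | tilt [-0.002 -0.   ] pos [ 0.567 -0.063  0.303] w 0.085 F [ 0.  -0.4 -0.4]
2.2
```

servo_tool(moves=[{"dp":[0,0,0.22],"delta_rot":[0,0,0],"fingers":1},{"dp":[0,0,0.22],"delta_rot":[0,0,0],"fingers":1},{"dp":[0,0,0.22],"delta_rot":[0,0,0],"fingers":1},{"dp":[0,0,0.22],"delta_rot":[0,0,0],"fingers":1},{"dp":[0,0,0.166],"delta_rot":[0,0,0],"fingers":1}])

```text
clock: 2.7
position: [0.5644, -0.0647, 0.0923]
ee_rot: [0.0, 0.996, -0.09, -0.002]
contact_force: [-0.3, -1.3, -0.6]
width: 0.0854
gripper_force: 0.0
```

servo_tool(moves=[{"dp":[0,0,0],"delta_rot":[0,0,0],"fingers":0},{"dp":[0,0,0],"delta_rot":[0,0,0],"fingers":0},{"dp":[0,0,0],"delta_rot":[0,0,0],"fingers":0},{"dp":[0,0,0],"delta_rot":[0,0,0],"fingers":0},{"dp":[0,0,0],"delta_rot":[0,0,0],"fingers":0}], force=45)

```text
clock: 3.2
position: [0.5676, -0.0638, 0.0964]
ee_rot: [0.0, 0.996, -0.089, 0.002]
contact_force: [0.8, -1.3, 2.9]
width: 0.0513
gripper_force: 49.0
```

servo_tool(moves=[{"dp":[0,0,0],"delta_rot":[0,0,0],"fingers":0},{"dp":[0,0,0],"delta_rot":[0,0,0],"fingers":0},{"dp":[0,0,0],"delta_rot":[0,0,0],"fingers":0},{"dp":[0,0,-0.1],"delta_rot":[0,0,0],"fingers":0},{"dp":[0,0,-0.2],"delta_rot":[0,0,-1],"fingers":0}])

```text
clock: 3.7
position: [0.5643, -0.0628, 0.1525]
ee_rot: [-0.001, 0.999, -0.038, -0.004]
contact_force: [0.9, 0.1, -1.1]
width: 0.0511
gripper_force: 48.4
```

```bash
python3 -c "
from h import *
plan(.4356,.369,.22,72.9)
print(readout.get_state())"
```

```text
yaw now -4.3  turn wz total -13.48 u | dp total x 1.875 y -1.250 z -0.337 | tilt [-0.008  0.002] pos [ 0.564 -0.063  0.153] w 0.051 F [ 0.9  0.1 -1.1]
{'clock': 3.7, 'qpos': array([-2.33360173e-01,  3.92124053e-01,  1.73688810e+00, -1.47714811e-04,
        1.02045704e+00,  1.41310573e+00]), 'qd': array([-8.52953079e-04, -4.85320900e-01, -5.07833362e-01, -5.51687325e-04,
        9.27548585e-01, -1.04242944e+00]), 'effort': array([ 6.02494134e-02, -4.26074338e+01, -1.89390761e+01, -3.33797834e-03,
       -7.40506388e-01,  1.19091354e+00]), 'position': array([ 0.56429302, -0.06283139,  0.1525375 ]), 'ee_rot': array([-7.03530137e-04,  9.99278068e-01, -3.77866217e-02, -3.87542164e-03]), 'contact_force': array([ 0.87148121,  0.13097479, -1.07715356]), 'moment': array([ 0.02174126, -0.05427044,  0.02577035]), 'gripper_force': 48.41132640838623, 'width': 0.05113994468866319}
```

servo_tool(moves=[{"dp":[0,0,-0.15],"delta_rot":[0,0,-0.96],"fingers":0},{"dp":[0,0,-0.15],"delta_rot":[0,0,-0.96],"fingers":0},{"dp":[0,0,-0.04],"delta_rot":[0,0,-0.96],"fingers":0},{"dp":[0,0,0],"delta_rot":[0,0,-0.96],"fingers":0},{"dp":[0,0,0],"delta_rot":[0,0,-0.96],"fingers":0}])

```text
clock: 4.2
position: [0.5665, -0.0632, 0.2234]
ee_rot: [0.0, 0.979, 0.202, 0.0]
contact_force: [-0.1, 0.0, -1.3]
width: 0.0515
gripper_force: 48.7
```

servo_tool(moves=[{"dp":[0,0,0],"delta_rot":[0,0,-0.96],"fingers":0},{"dp":[0,0,0],"delta_rot":[0,0,-0.96],"fingers":0},{"dp":[0,0,0],"delta_rot":[0,0,-0.96],"fingers":0},{"dp":[0,0,0],"delta_rot":[0,0,-0.96],"fingers":0},{"dp":[0,0,0],"delta_rot":[0,0,-0.96],"fingers":0}])

```text
clock: 4.7
position: [0.5663, -0.0632, 0.2225]
ee_rot: [-0.0, 0.903, 0.429, -0.0]
contact_force: [0.2, -0.7, -1.2]
width: 0.0515
gripper_force: 48.7
```

servo_tool(moves=[{"dp":[0,0,0],"delta_rot":[0,0,-0.96],"fingers":0},{"dp":[0,0,0],"delta_rot":[0,0,-0.96],"fingers":0},{"dp":[0,0,0],"delta_rot":[0,0,-0.96],"fingers":0},{"dp":[0,0,0],"delta_rot":[0,0,-1],"fingers":0},{"dp":[0.18,-0.12,0],"delta_rot":[0,0,0],"fingers":0}])

```text
clock: 5.2
position: [0.5564, -0.0251, 0.2227]
ee_rot: [0.002, 0.806, 0.592, 0.0]
contact_force: [1.2, 1.1, -2.3]
width: 0.0512
gripper_force: 48.6
```

servo_tool(moves=[{"dp":[0.18,-0.12,0],"delta_rot":[0,0,0],"fingers":0},{"dp":[0.18,-0.12,0],"delta_rot":[0,0,0],"fingers":0},{"dp":[0.18,-0.12,0],"delta_rot":[0,0,0],"fingers":0},{"dp":[0.18,-0.12,0],"delta_rot":[0,0,0],"fingers":0},{"dp":[0.18,-0.12,0],"delta_rot":[0,0,0],"fingers":0}])

```text
clock: 5.7
position: [0.4921, 0.1872, 0.2227]
ee_rot: [0.0, 0.805, 0.593, 0.0]
contact_force: [1.2, 0.6, -1.5]
width: 0.0514
gripper_force: 51.7
```

servo_tool(moves=[{"dp":[0.18,-0.12,0],"delta_rot":[0,0,0],"fingers":0},{"dp":[0.18,-0.12,0],"delta_rot":[0,0,0],"fingers":0},{"dp":[0.18,-0.12,0],"delta_rot":[0,0,0],"fingers":0},{"dp":[0.18,-0.12,0],"delta_rot":[0,0,0],"fingers":0},{"dp":[0,0,0],"delta_rot":[0,0,0],"fingers":0}])

```text
clock: 6.2
position: [0.4422, 0.3564, 0.2227]
ee_rot: [-0.001, 0.804, 0.595, 0.001]
contact_force: [1.2, -0.7, -2.7]
width: 0.0515
gripper_force: 51.8
```

```bash
python3 -c "
from h import *
im,d=snap('side','s3.png');W=world('side',d);h,s,v=hsv(im)
red=((h<6)|(h>174))&(s>150)&(v>70)&(W[...,0]>.3)&(W[...,0]<.7)&(W[...,2]<.3);P=W[red];print(len(P),P.min(0),P.max(0))
plan(.4356,.369,.102,72.9)"
```

```text
529 [ 0.35514646 -0.07814536  0.0047328 ] [0.47528644 0.40418137 0.18864411]
yaw now 73.0  turn wz total 0.02 u | dp total x 0.062 y -0.057 z 0.602 | tilt [-0.  0.] pos [0.443 0.354 0.222] w 0.052 F [-0.2 -0.5 -2.5]
```

servo_tool(moves=[{"dp":[0.06,-0.057,0.1],"delta_rot":[0,0,0],"fingers":0},{"dp":[0,0,0.15],"delta_rot":[0,0,0],"fingers":0},{"dp":[0,0,0.15],"delta_rot":[0,0,0],"fingers":0},{"dp":[0,0,0.15],"delta_rot":[0,0,0],"fingers":0},{"dp":[0,0,0.035],"delta_rot":[0,0,0],"fingers":0}])

```text
clock: 6.75
position: [0.4351, 0.364, 0.1025]
ee_rot: [0.0, 0.805, 0.593, -0.004]
contact_force: [-0.7, -0.6, -1.7]
width: 0.0512
gripper_force: 51.8
```

servo_tool(moves=[{"dp":[0,0,0.012],"delta_rot":[0,0,0],"fingers":0},{"dp":[0,0,0.01],"delta_rot":[0,0,0],"fingers":0},{"dp":[0,0,0],"delta_rot":[0,0,0],"fingers":0}])

```text
clock: 7.05
position: [0.4377, 0.3667, 0.1025]
ee_rot: [0.0, 0.805, 0.593, 0.001]
contact_force: [0.0, -0.0, -1.5]
width: 0.0517
gripper_force: 51.8
```

servo_tool(moves=[{"dp":[0,0,0.005],"delta_rot":[0,0,0],"fingers":0},{"dp":[0,0,0],"delta_rot":[0,0,0],"fingers":1},{"dp":[0,0,0],"delta_rot":[0,0,0],"fingers":1},{"dp":[0,0,0],"delta_rot":[0,0,0],"fingers":1},{"dp":[0,0,0],"delta_rot":[0,0,0],"fingers":1}])

```text
clock: 7.55
position: [0.4369, 0.3665, 0.1005]
ee_rot: [0.0, 0.805, 0.593, 0.0]
contact_force: [0.1, 0.2, 0.0]
width: 0.0851
gripper_force: 0.0
```

servo_tool(moves=[{"dp":[0,0,-0.1],"delta_rot":[0,0,0],"fingers":1},{"dp":[0,0,-0.25],"delta_rot":[0,0,0],"fingers":1},{"dp":[0,0,-0.25],"delta_rot":[0,0,0],"fingers":1},{"dp":[0,0,0],"delta_rot":[0,0,0],"fingers":1}])

```text
clock: 7.95
position: [0.4401, 0.3687, 0.2276]
ee_rot: [0.0, 0.805, 0.593, 0.008]
contact_force: [0.8, 0.8, 0.5]
width: 0.0856
gripper_force: 0.0
```

```bash
python3 -c "
from h import *
im,d=snap('top','t4.png');W=world('top',d);h,s,v=hsv(im)
red=((h<6)|(h>174))&(s>150)&(v>70)&(W[...,2]<.3);P=W[red];print(len(P),rect(P[P[:,1]>.2]) if len(P) else '')
im,d=snap('side','s4.png')
plan(.642,.045,.24,88.8)"
```

```text
364 (array([436.4, 362.8]), array([81.1, 47.8]), 70.8)
yaw now 72.8  turn wz total -2.80 u | dp total x -1.587 y 1.057 z -0.091 | tilt [0.003 0.002] pos [0.437 0.367 0.222] w 0.086 F [-0.5 -0.6 -0.1]
```

View pics/s4.png

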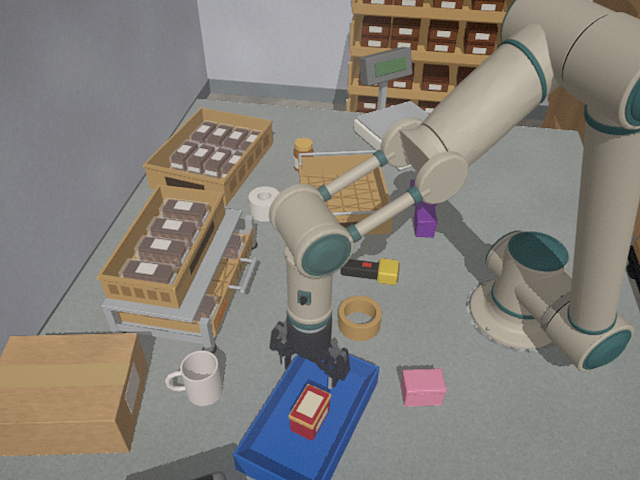

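The tin stands upright in the bin at (310,410). Next comes the tray handle.

servo_tool(moves=[{"dp":[0,0,-0.09],"delta_rot":[0,0,-0.93],"fingers":0.36},{"dp":[0,0,0],"delta_rot":[0,0,-0.93],"fingers":0.36},{"dp":[0,0,0],"delta_rot":[0,0,-0.94],"fingers":0.36},{"dp":[-0.198,0.132,0],"delta_rot":[0,0,0],"fingers":0.36},{"dp":[-0.198,0.132,0],"delta_rot":[0,0,0],"fingers":0.36}])

```text
clock: 8.55
position: [0.4869, 0.2858, 0.236]
ee_rot: [-0.001, 0.713, 0.701, -0.002]
contact_force: [0.9, -0.4, -0.6]
width: 0.0305
gripper_force: 0.0
```

servo_tool(moves=[{"dp":[-0.198,0.132,0],"delta_rot":[0,0,0],"fingers":0.36},{"dp":[-0.198,0.132,0],"delta_rot":[0,0,0],"fingers":0.36},{"dp":[-0.198,0.132,0],"delta_rot":[0,0,0],"fingers":0.36},{"dp":[-0.198,0.132,0],"delta_rot":[0,0,0],"fingers":0.36},{"dp":[-0.198,0.132,0],"delta_rot":[0,0,0],"fingers":0.36}])

```text
clock: 9.05
position: [0.6154, 0.0836, 0.2357]
ee_rot: [-0.002, 0.715, 0.7, -0.002]
contact_force: [1.7, 0.1, -0.3]
width: 0.0306
gripper_force: 0.0
```

servo_tool(moves=[{"dp":[-0.198,0.12,0],"delta_rot":[0,0,0],"fingers":0.36},{"dp":[0,0,0],"delta_rot":[0,0,0],"fingers":0.36},{"dp":[0,0,0],"delta_rot":[0,0,0],"fingers":0.36}])

```text
clock: 9.35
position: [0.6382, 0.0442, 0.2356]
ee_rot: [-0.002, 0.715, 0.699, -0.002]
contact_force: [-0.2, 0.3, -0.4]
width: 0.0306
gripper_force: 0.0
```

```bash
python3 -c "
from h import *
plan(.6405,.045,.128,88.8)
im,d=snap('side','s5.png');W=world('side',d)
P=reg(W,235,262,250,300,.06,.09);P=P[P[:,0]<.66];print(len(P),rect(P),np.percentile(P[:,0],[5,50,95]),np.percentile(P[:,1],[2,98]))"
```

```text
yaw now 88.7  turn wz total -0.03 u | dp total x 0.004 y 0.011 z 0.538 | tilt [-0.005  0.001] pos [0.638 0.044 0.236] w 0.031 F [-0.2  0.3 -0.4]
206 (array([647.2,  55.2]), array([ 24.1, 119.3]), 0.5) [0.63668013 0.6418395  0.65572128] [-0.002021    0.11212714]
```

servo_tool(moves=[{"dp":[0,0.012,0.14],"delta_rot":[0,0,0],"fingers":0.36},{"dp":[0,0,0.14],"delta_rot":[0,0,0],"fingers":0.36},{"dp":[0,0,0.14],"delta_rot":[0,0,0],"fingers":0.36},{"dp":[0,0,0.1],"delta_rot":[0,0,0],"fingers":0.36},{"dp":[0,0,0],"delta_rot":[0,0,0],"fingers":0.36}])

```text
clock: 9.9
position: [0.6379, 0.0471, 0.1305]
ee_rot: [-0.003, 0.714, 0.7, -0.003]
contact_force: [-0.3, -1.2, 0.3]
width: 0.0304
gripper_force: 0.0
```

servo_tool(moves=[{"dp":[0,0,0],"delta_rot":[0,0,0],"fingers":0},{"dp":[0,0,0],"delta_rot":[0,0,0],"fingers":0},{"dp":[0,0,0],"delta_rot":[0,0,0],"fingers":0},{"dp":[0,0,0],"delta_rot":[0,0,0],"fingers":0}], force=40)

```text
clock: 10.3
position: [0.6415, 0.0462, 0.1351]
ee_rot: [-0.0, 0.715, 0.7, 0.001]
contact_force: [0.2, 3.8, -0.7]
width: 0.0092
gripper_force: 39.1
```

servo_tool(moves=[{"dp":[0,-0.05,0],"delta_rot":[0,0,0],"fingers":0},{"dp":[0,-0.1,0],"delta_rot":[0,0,0],"fingers":0},{"dp":[0,-0.15,0],"delta_rot":[0,0,0],"fingers":0},{"dp":[0,-0.15,0],"delta_rot":[0,0,0],"fingers":0},{"dp":[0,-0.15,0],"delta_rot":[0,0,0],"fingers":0}])

```text
clock: 10.8
position: [0.5219, 0.0489, 0.1351]
ee_rot: [0.001, 0.715, 0.699, 0.003]
contact_force: [3.1, 7.0, -2.5]
width: 0.0091
gripper_force: 40.0
```

servo_tool(moves=[{"dp":[0,-0.12,0],"delta_rot":[0,0,0],"fingers":0},{"dp":[0,-0.06,0],"delta_rot":[0,0,0],"fingers":0},{"dp":[0,-0.03,0],"delta_rot":[0,0,0],"fingers":0},{"dp":[0,0,0],"delta_rot":[0,0,0],"fingers":0}])

```text
clock: 11.2
position: [0.478, 0.0498, 0.1351]
ee_rot: [-0.001, 0.715, 0.699, 0.001]
contact_force: [-1.9, 6.3, -0.2]
width: 0.0094
gripper_force: 40.4
```

```bash
python3 -c "
from h import *
plan(.474,.045,.13,88.8)"
```

```text
yaw now 88.7  turn wz total -0.01 u | dp total x -0.025 y -0.019 z 0.025 | tilt [-0.     0.002] pos [0.478 0.05  0.135] w 0.009 F [-1.9  6.3 -0.2]
```

servo_tool(moves=[{"dp":[0,-0.025,0],"delta_rot":[0,0,0],"fingers":0},{"dp":[0,-0.02,0],"delta_rot":[0,0,0],"fingers":0},{"dp":[0,0,0],"delta_rot":[0,0,0],"fingers":0}])

```text
clock: 11.5
position: [0.4747, 0.0499, 0.1352]
ee_rot: [0.003, 0.715, 0.699, 0.005]
contact_force: [9.5, 7.7, -12.2]
width: 0.009
gripper_force: 39.4
```

servo_tool(moves=[{"dp":[0,-0.02,0],"delta_rot":[0,0,0],"fingers":0},{"dp":[0,0,0],"delta_rot":[0,0,0],"fingers":0},{"dp":[0,0,0],"delta_rot":[0,0,0],"fingers":0}])

```text
clock: 11.8
position: [0.4742, 0.0498, 0.1352]
ee_rot: [0.006, 0.715, 0.699, 0.008]
contact_force: [17.4, 7.6, -20.0]
width: 0.0093
gripper_force: 39.2
```

servo_tool(moves=[{"dp":[0,0.04,0],"delta_rot":[0,0,0],"fingers":0},{"dp":[0,0,0],"delta_rot":[0,0,0],"fingers":0.34},{"dp":[0,0,0],"delta_rot":[0,0,0],"fingers":0.34},{"dp":[0,0,-0.1],"delta_rot":[0,0,0],"fingers":0.34},{"dp":[0,0,-0.25],"delta_rot":[0,0,0],"fingers":0.34}])

```text
clock: 12.3
position: [0.4713, 0.0483, 0.202]
ee_rot: [-0.003, 0.715, 0.7, -0.004]
contact_force: [0.8, -0.3, 0.1]
width: 0.029
gripper_force: 0.0
```

servo_tool(moves=[{"dp":[0,0,-0.25],"delta_rot":[0,0,1],"fingers":0.75},{"dp":[0,0,-0.25],"delta_rot":[0,0,1],"fingers":0.75},{"dp":[0,-0.2,0],"delta_rot":[0,0,0],"fingers":0.75},{"dp":[0,-0.2,0],"delta_rot":[0,0,0],"fingers":0.75},{"dp":[0,0,0],"delta_rot":[0,0,0],"fingers":0.75}])

```text
clock: 12.8
position: [0.3907, 0.0666, 0.3046]
ee_rot: [-0.001, 0.78, 0.625, -0.001]
contact_force: [-0.6, 0.1, 0.3]
width: 0.0639
gripper_force: 0.0
```

```bash
python3 -c "
from h import *
plan(.56,-.06,.25,-1.2)
im,d=snap('top','t6.png');im,d=snap('side','s6.png')"
```

```text
yaw now 77.4  turn wz total 13.72 u | dp total x 0.860 y 0.615 z 0.273 | tilt [-0.003 -0.001] pos [0.391 0.067 0.305] w 0.064 F [-0.6  0.1  0.3]
```

View pics/t6.png

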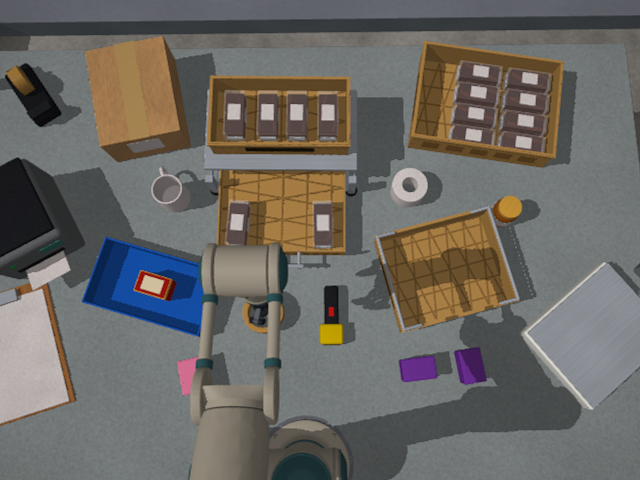

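View pics/s6.png

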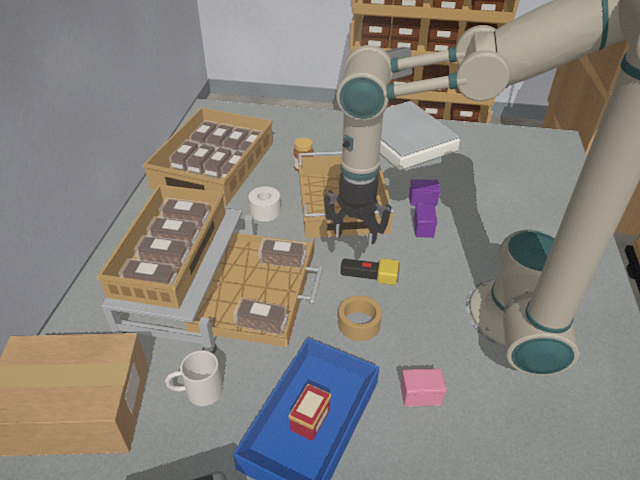

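The tray is out to its stop with exactly two packs, at (238,224) and (323,223) in the top view. Next I fit their poses.

```bash
cat > packs.py <<'E'
from h import *
def packs(n='top'):
    im,d=snap(n,'tmp.png');W=world(n,d);h,s,v=hsv(im)
    dark=(W[...,2]>.066)&(W[...,2]<.1)&(W[...,0]>.44)&(W[...,0]<.7)&((h<9)|(h>165)|(s<55))
    dark=cv2.morphologyEx(dark.astype(np.uint8),cv2.MORPH_OPEN,np.ones((3,3),np.uint8))
    N,L,S,C=cv2.connectedComponentsWithStats(dark)
    for i in range(1,N):
        if S[i,4]>250:
            P=W[L==i]; t=P[P[:,2]>.074]; print(n,S[i],rect(P),rect(t),np.round(np.median(P[:,2]),3))
E
python3 -c "
from packs import *
packs();packs('side')
h"
```

```text
top [227 202  22  41 742] (array([585.5, 155.6]), array([ 47.4, 104.3]), 85.2) (array([585.5, 155.6]), array([ 47.4, 104.3]), 85.2) 0.083
top [314 202  19  45 738] (array([578. , -53.6]), array([110. ,  43.4]), 1.3) (array([578. , -53.6]), array([109.9,  43.4]), 1.5) 0.083
top [ 15 206  61  67 437] (array([533.5, 612. ]), array([ 82. , 191.7]), 59.5) (array([533.5, 609.9]), array([ 79.3, 185.9]), 60.2) 0.083
top [485 206  27  70 301] (array([ 529.9, -484.9]), array([180.8,  14.2]), 16.0) (array([ 529.9, -484.9]), array([180.8,  14.2]), 16.0) 0.087
side [260 241  44  17 518] (array([577.8, -44.5]), array([ 49.9, 108.1]), 89.9) (array([577.8, -44.5]), array([ 49.9, 108.1]), 89.9) 0.08
side [297 266  25  37 256] (array([491.1,  59. ]), array([118.4,  39.6]), 87.9) (array([491.1,  59. ]), array([118.4,  39.6]), 87.9) 0.076
side [235 300  50  24 715] (array([583.8, 166.8]), array([ 47.8, 109.1]), 86.5) (array([582.8, 166.9]), array([ 47.8, 107.1]), 86.5) 0.08
side [182 366  37  22 298] (array([659.2, 355.2]), array([73.5, 31.7]), 30.8) (array([660.3, 357.3]), array([72.1, 28.5]), 26.3) 0.081Traceback (most recent call last):
  File "<string>", line 4, in <module>
    h
NameError: name 'h' is not defined
```

```bash
python3 -c "
from h import *
for n in('top','side'):
    im,d=snap(n,'tmp.png');W=world(n,d);h,s,v=hsv(im)
    def box(x0,x1,y0,y1,z0,z1):
        return W[(W[...,0]>x0)&(W[...,0]<x1)&(W[...,1]>y0)&(W[...,1]<y1)&(W[...,2]>z0)&(W[...,2]<z1)]
    for nm,b in dict(labels=(.6,.76,-.36,-.2,.052,.07),scanner=(.26,.46,-.13,-.02,.03,.05),binrim=(.25,.65,.2,.6,.052,.068),craterim=(.28,.65,-.55,-.2,.066,.1),handle=(.45,.485,-.02,.12,.06,.09),frontrim=(.49,.53,-.2,.3,.07,.09),pR=(.5,.66,-.12,.02,.074,.09),pL=(.5,.66,.1,.22,.074,.09),bench=(.45,.6,-.2,-.15,-.02,.02)).items():
        P=box(*b);print(n,nm,len(P),rect(P) if len(P)>5 else '',np.round(np.median(P[:,2]),4))
    red=((h<6)|(h>174))&(s>150)&(v>70)&(W[...,2]<.3)&(W[...,2]>.055)&(W[...,1]>.2);print('tin',rect(W[red]))
print(readout.get_state()['position'])
"
```

```text
top labels 792 (array([ 681.7, -275.9]), array([87.3, 90.4]), 85.2) 0.0604
top scanner 973 (array([358.9, -71. ]), array([ 56.6, 145.7]), 89.1) 0.0372
top binrim 1747 (array([451.1, 402.5]), array([394.9, 398.5]), 89.9) 0.0616
top craterim 2125 (array([ 475.4, -375.5]), array([353.5, 336.3]), 88.6) 0.0809
top handle 69 (array([477.4,  12.5]), array([37. , 13.2]), 89.5) 0.0791
top frontrim 268 (array([510. , -80.6]), array([237.1,  39.7]), 90.0) 0.0801
top pR 1040 (array([571.5, -39.8]), array([134.8, 124.7]), 3.9) 0.0824
top pL 866 (array([589.9, 157.7]), array([ 51.5, 109.2]), 84.9) 0.0824
top bench 1012 (array([ 524.8, -175. ]), array([149.7,  49.6]), 0.1) 0.0008
tin (array([436.9, 365.8]), array([74.8, 45.5]), 72.3)
side labels 438 (array([ 682.1, -271. ]), array([88.5, 92.5]), 23.8) 0.0576
side scanner 620 (array([358.5, -67.1]), array([ 64.9, 143.9]), 87.7) 0.0348
side binrim 2697 (array([471.2, 363.3]), array([308.3, 410.3]), 78.5) 0.0595
side craterim 809 (array([ 470.3, -371.3]), array([340.8, 341.1]), 89.4) 0.076
side handle 185 (array([477.8,  57.1]), array([117.3,  13.4]), 89.5) 0.0766
side frontrim 416 (array([510.3,  10.5]), array([ 39.1, 413.6]), 0.0) 0.0773
side pR 750 (array([571.4, -37. ]), array([133.3, 121.4]), 4.4) 0.0797
side pL 1040 (array([574.6, 150.4]), array([115.6, 135.2]), 82.4) 0.0801
side bench 637 (array([ 524.9, -175.2]), array([ 48.8, 149.5]), 89.7) -0.0007
tin (array([437.3, 369.1]), array([74.5, 48.1]), 71.5)
[0.39717072 0.06596238 0.30430003]
```

```bash
python3 -c "
from h import *
for n in('top','side'):
    z=np.load(n+'.npz');W=world(n,z['d'])
    for y0,y1 in((-.13,.03),(.1,.22)):
        for x0,x1 in((.53,.56),(.56,.59),(.59,.62)):
            P=W[(W[...,0]>x0)&(W[...,0]<x1)&(W[...,1]>y0)&(W[...,1]<y1)&(W[...,2]>.072)&(W[...,2]<.092)];a,b=np.percentile(P[:,1],[1,99]);print(n,len(P),np.round([a,b,(a+b)/2,b-a],4))
        P=W[(W[...,0]>.525)&(W[...,0]<.68)&(W[...,1]>y0+.055)&(W[...,1]<y1-.055)&(W[...,2]>.072)&(W[...,2]<.092)];print('x',np.percentile(P[:,0],[1,99]))
plan(.58,-.047,.25,0)"
```

```text
top 248 [-0.0778 -0.0286 -0.0532  0.0492]
top 248 [-0.0784 -0.029  -0.0537  0.0495]
top 236 [-0.0766 -0.0293 -0.053   0.0472]
x [0.52659821 0.63813314]
top 193 [0.1357 0.1844 0.1601 0.0487]
top 254 [0.1333 0.1829 0.1581 0.0496]
top 237 [0.1308 0.18   0.1554 0.0493]
x [0.5377152  0.64298759]
side 181 [-0.0734 -0.021  -0.0472  0.0524]
side 187 [-0.0724 -0.0212 -0.0468  0.0512]
side 182 [-0.0732 -0.0215 -0.0473  0.0517]
x [0.5255659  0.63714742]
side 265 [0.1407 0.1925 0.1666 0.0519]
side 251 [0.1396 0.1899 0.1648 0.0503]
side 252 [0.1372 0.1876 0.1624 0.0504]
x [0.52897191 0.64135454]
yaw now 77.3  turn wz total 13.49 u | dp total x 0.914 y 0.565 z 0.272 | tilt [ 0. -0.] pos [0.397 0.066 0.304] w 0.064 F [ 0.1 -0.2  0.5]
```

servo_tool(moves=[{"dp":[0,0,0.05],"delta_rot":[0,0,0.965],"fingers":0.88},{"dp":[0,0,0.05],"delta_rot":[0,0,0.965],"fingers":0.88},{"dp":[0,0,0.05],"delta_rot":[0,0,0.965],"fingers":0.88},{"dp":[0,0,0.05],"delta_rot":[0,0,0.965],"fingers":0.88},{"dp":[0,0,0.07],"delta_rot":[0,0,0.965],"fingers":0.88}])

```text
clock: 13.6
position: [0.3975, 0.066, 0.2499]
ee_rot: [0.0, 0.908, 0.418, 0.0]
contact_force: [-0.5, 1.0, -0.7]
width: 0.0751
gripper_force: 0.0
```

servo_tool(moves=[{"dp":[0,0,0],"delta_rot":[0,0,0.965],"fingers":0.88},{"dp":[0,0,0],"delta_rot":[0,0,0.965],"fingers":0.88},{"dp":[0,0,0],"delta_rot":[0,0,0.965],"fingers":0.88},{"dp":[0,0,0],"delta_rot":[0,0,0.965],"fingers":0.88},{"dp":[0,0,0],"delta_rot":[0,0,0.965],"fingers":0.88}])

```text
clock: 14.1
position: [0.3972, 0.066, 0.2499]
ee_rot: [0.0, 0.982, 0.189, -0.0]
contact_force: [-0.3, 0.8, 0.8]
width: 0.0753
gripper_force: 0.0
```

servo_tool(moves=[{"dp":[0,0,0],"delta_rot":[0,0,0.965],"fingers":0.88},{"dp":[0,0,0],"delta_rot":[0,0,0.965],"fingers":0.88},{"dp":[0,0,0],"delta_rot":[0,0,0.965],"fingers":0.88},{"dp":[0,0,0],"delta_rot":[0,0,0.965],"fingers":0.88},{"dp":[0.183,0.113,0],"delta_rot":[0,0,0],"fingers":0.88}])

```text
clock: 14.6
position: [0.4298, 0.045, 0.2496]
ee_rot: [-0.001, 1.0, -0.0, -0.003]
contact_force: [1.2, 0.8, 0.8]
width: 0.0753
gripper_force: 0.0
```

servo_tool(moves=[{"dp":[0.183,0.113,0],"delta_rot":[0,0,0],"fingers":0.88},{"dp":[0.183,0.113,0],"delta_rot":[0,0,0],"fingers":0.88},{"dp":[0.183,0.113,0],"delta_rot":[0,0,0],"fingers":0.88},{"dp":[0.183,0.113,0],"delta_rot":[0,0,0],"fingers":0.88},{"dp":[0,0,0],"delta_rot":[0,0,0],"fingers":0.88}])

```text
clock: 15.1
position: [0.5847, -0.0507, 0.2489]
ee_rot: [0.001, 1.0, -0.002, 0.002]
contact_force: [-0.1, -0.3, 0.1]
width: 0.0755
gripper_force: 0.0
```

```bash
python3 -c "
from h import *
from packs import *
packs('side');plan(.58,-.051,.12,0)"
```

```text
side [261 241  43  16 459] (array([576.9, -44.2]), array([ 46.2, 105.4]), 88.6) (array([577. , -44.2]), array([ 46.2, 105.3]), 88.6) 0.08
side [298 266  24  37 252] (array([490.3,  59.1]), array([119.3,  38.6]), 89.1) (array([490.3,  60. ]), array([117.4,  38.2]), 88.8) 0.076
side [235 300  49  24 708] (array([584.8, 166.1]), array([ 46.4, 107.1]), 86.0) (array([583.5, 166.2]), array([ 46.4, 104.4]), 86.0) 0.08
side [182 366  37  22 302] (array([659.5, 355.6]), array([74.1, 33.2]), 30.1) (array([659.8, 357.7]), array([71.5, 29.8]), 28.1) 0.08
yaw now -0.2  turn wz total -0.04 u | dp total x -0.009 y 0.010 z 0.643 | tilt [-0.001 -0.   ] pos [ 0.582 -0.049  0.249] w 0.075 F [-1.7  0.1 -0.1]
```

servo_tool(moves=[{"dp":[0,0,0.2],"delta_rot":[0,0,0],"fingers":0.88},{"dp":[0,0,0.2],"delta_rot":[0,0,0],"fingers":0.88},{"dp":[0,0,0.15],"delta_rot":[0,0,0],"fingers":0.88},{"dp":[0,0,0.09],"delta_rot":[0,0,0],"fingers":0.88},{"dp":[0,0,0],"delta_rot":[0,0,0],"fingers":0.88}])

```text
clock: 15.65
position: [0.5763, -0.046, 0.1192]
ee_rot: [-0.001, 1.0, -0.0, -0.004]
contact_force: [-0.2, 0.3, 0.4]
width: 0.0751
gripper_force: 0.0
```

servo_tool(moves=[{"dp":[0,0,0],"delta_rot":[0,0,0],"fingers":0},{"dp":[0,0,0],"delta_rot":[0,0,0],"fingers":0},{"dp":[0,0,0],"delta_rot":[0,0,0],"fingers":0},{"dp":[0,0,0],"delta_rot":[0,0,0],"fingers":0},{"dp":[0,0,0],"delta_rot":[0,0,0],"fingers":0}], force=45)

```text
clock: 16.15
position: [0.5801, -0.0472, 0.1241]
ee_rot: [0.001, 1.0, -0.0, 0.002]
contact_force: [-0.7, -1.2, 6.7]
width: 0.0491
gripper_force: 48.4
```

servo_tool(moves=[{"dp":[0,0,-0.05],"delta_rot":[0,0,0],"fingers":0},{"dp":[0,0,-0.15],"delta_rot":[0,0,0],"fingers":0},{"dp":[0,0,-0.2],"delta_rot":[0,0,0],"fingers":0},{"dp":[0,0,-0.1],"delta_rot":[0,0,0],"fingers":0},{"dp":[0,0,0],"delta_rot":[0,0,0],"fingers":0}])

```text
clock: 16.65
position: [0.5806, -0.0469, 0.2258]
ee_rot: [0.0, 1.0, -0.001, 0.003]
contact_force: [0.1, 0.5, -2.6]
width: 0.0496
gripper_force: 47.8
```

```bash
python3 -c "
from h import *
a=np.radians(-76);X=np.array([np.cos(a),np.sin(a)]);C=np.array([.467,-.352]);print(C-.06*X,C+.06*X)
plan(*(C+.06*X),.2,14)
im,d=snap('side','s7.png')"
```

```text
[ 0.45248469 -0.29378226] [ 0.48151531 -0.41021774]
yaw now -0.1  turn wz total -2.46 u | dp total x -0.920 y 1.643 z 0.129 | tilt [ 0.007 -0.001] pos [ 0.581 -0.047  0.226] w 0.050 F [ 0.1  0.5 -2.6]
```

View pics/s7.png

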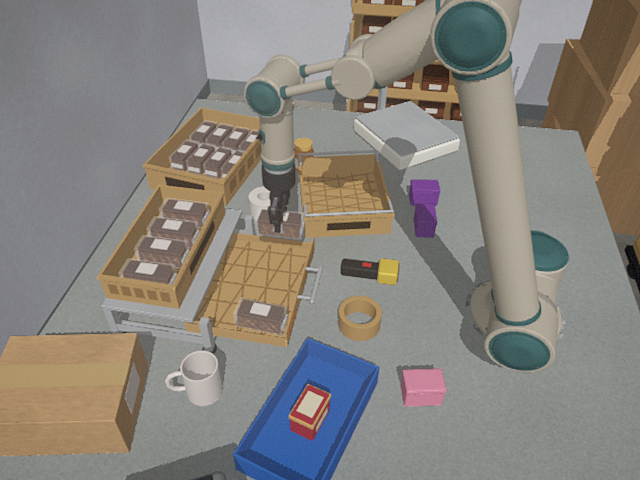

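The pack is held, hanging level at (280,225). On to the far half of the crate.

servo_tool(moves=[{"dp":[0,0,0],"delta_rot":[0,0,-0.82],"fingers":0},{"dp":[0,0,0],"delta_rot":[0,0,-0.82],"fingers":0},{"dp":[0,0,0],"delta_rot":[0,0,-0.82],"fingers":0},{"dp":[-0.092,0.164,0],"delta_rot":[0,0,0],"fingers":0},{"dp":[-0.092,0.164,0],"delta_rot":[0,0,0],"fingers":0}])

```text
clock: 17.2
position: [0.558, -0.1188, 0.2197]
ee_rot: [-0.001, 0.992, 0.123, -0.002]
contact_force: [-0.3, 0.0, -2.9]
width: 0.0495
gripper_force: 47.8
```

servo_tool(moves=[{"dp":[-0.092,0.164,0],"delta_rot":[0,0,0],"fingers":0},{"dp":[-0.092,0.164,0],"delta_rot":[0,0,0],"fingers":0},{"dp":[-0.092,0.164,0],"delta_rot":[0,0,0],"fingers":0},{"dp":[-0.092,0.164,0],"delta_rot":[0,0,0],"fingers":0},{"dp":[-0.092,0.164,0],"delta_rot":[0,0,0],"fingers":0}])

```text
clock: 17.7
position: [0.5082, -0.3013, 0.2197]
ee_rot: [-0.002, 0.993, 0.122, -0.002]
contact_force: [0.4, -0.2, -2.2]
width: 0.0497
gripper_force: 47.8
```

servo_tool(moves=[{"dp":[-0.092,0.164,0],"delta_rot":[0,0,0],"fingers":0},{"dp":[-0.092,0.164,0],"delta_rot":[0,0,0],"fingers":0},{"dp":[-0.092,0.164,0],"delta_rot":[0,0,0],"fingers":0},{"dp":[0,0,0],"delta_rot":[0,0,0],"fingers":0},{"dp":[0,0,0],"delta_rot":[0,0,0],"fingers":0}])

```text
clock: 18.2
position: [0.4789, -0.4096, 0.2197]
ee_rot: [-0.002, 0.993, 0.121, -0.001]
contact_force: [1.0, 0.4, -3.5]
width: 0.0492
gripper_force: 48.1
```

```bash
python3 -c "
from h import *
im,d=snap('side','s8.png');W=world('side',d)
P=W[(W[...,0]>.4)&(W[...,0]<.58)&(W[...,1]>-.47)&(W[...,1]<-.36)&(W[...,2]>.09)&(W[...,2]<.25)];print(P[:,2].min(),rect(P))
plan(.4815,-.410,.0935,14);s=readout.get_state();print(s['gripper_force'])"
```

```text
0.12627894645526236 (array([ 480.3, -401.8]), array([ 81.7, 119.8]), 88.4)
yaw now 14.0  turn wz total -0.00 u | dp total x 0.009 y 0.009 z 0.633 | tilt [-0.003  0.004] pos [ 0.479 -0.409  0.22 ] w 0.049 F [-0.2  0.7 -3. ]
48.06726336479187
```

servo_tool(moves=[{"dp":[0.009,0.009,0.15],"delta_rot":[0,0,0],"fingers":0},{"dp":[0,0,0.2],"delta_rot":[0,0,0],"fingers":0},{"dp":[0,0,0.2],"delta_rot":[0,0,0],"fingers":0},{"dp":[0,0,0.06],"delta_rot":[0,0,0],"fingers":0},{"dp":[0,0,0],"delta_rot":[0,0,0],"fingers":0}])

```text
clock: 18.75
position: [0.4818, -0.4088, 0.0985]
ee_rot: [-0.002, 0.992, 0.123, -0.001]
contact_force: [0.1, 0.3, -2.7]
width: 0.0495
gripper_force: 48.4
```

servo_tool(moves=[{"dp":[0,0,0.015],"delta_rot":[0,0,0],"fingers":0},{"dp":[0,0,0],"delta_rot":[0,0,0],"fingers":0}])

```text
clock: 18.95
position: [0.4832, -0.4113, 0.0986]
ee_rot: [0.001, 0.992, 0.122, 0.001]
contact_force: [-0.3, 0.3, -2.7]
width: 0.0494
gripper_force: 48.3
```

servo_tool(moves=[{"dp":[0,0,0.015],"delta_rot":[0,0,0],"fingers":0},{"dp":[0,0,0],"delta_rot":[0,0,0],"fingers":0}])

```text
clock: 19.15
position: [0.4828, -0.4115, 0.0952]
ee_rot: [0.001, 0.993, 0.122, 0.001]
contact_force: [0.8, 1.0, -1.5]
width: 0.0489
gripper_force: 48.6
```

servo_tool(moves=[{"dp":[0,0,0.01],"delta_rot":[0,0,0],"fingers":0},{"dp":[0,0,0],"delta_rot":[0,0,0],"fingers":0}])

```text
clock: 19.35
position: [0.4829, -0.4115, 0.095]
ee_rot: [0.001, 0.993, 0.122, 0.001]
contact_force: [-1.0, 1.1, 9.8]
width: 0.0491
gripper_force: 49.7
```

servo_tool(moves=[{"dp":[0,0,-0.008],"delta_rot":[0,0,0],"fingers":0.9},{"dp":[0,0,0],"delta_rot":[0,0,0],"fingers":0.9},{"dp":[0,0,0],"delta_rot":[0,0,0],"fingers":0.9},{"dp":[0,0,-0.1],"delta_rot":[0,0,0],"fingers":0.9},{"dp":[0,0,-0.2],"delta_rot":[0,0,0],"fingers":0.8}])

```text
clock: 19.85
position: [0.4807, -0.4095, 0.1509]
ee_rot: [-0.003, 0.993, 0.122, -0.003]
contact_force: [0.6, -0.4, -0.1]
width: 0.0686
gripper_force: 0.0
```

servo_tool(moves=[{"dp":[0,0,-0.2],"delta_rot":[0,0,0.8],"fingers":0.8},{"dp":[0,0,-0.2],"delta_rot":[0,0,0.8],"fingers":0.8},{"dp":[0,0,0],"delta_rot":[0,0,0.8],"fingers":0.8},{"dp":[0,0,0],"delta_rot":[0,0,0.74],"fingers":0.8},{"dp":[0,0,0],"delta_rot":[0,0,0],"fingers":0.8}])

```text
clock: 20.35
position: [0.4823, -0.411, 0.2341]
ee_rot: [0.0, 0.999, -0.035, 0.0]
contact_force: [0.3, -0.2, -0.9]
width: 0.0684
gripper_force: 0.0
```

```bash
python3 -c "
from h import *
from packs import *
packs('top');packs('side');plan(.583,.1605,.23,-4)"
```

```text
top [ 38 181  38  79 431] (array([599.3, 594.8]), array([ 82.1, 198.8]), 88.8) (array([599.3, 594.8]), array([ 82.1, 198.8]), 88.8) 0.083
top [227 202  22  44 811] (array([582.9, 155.6]), array([ 48.7, 109.1]), 85.4) (array([582.9, 155.6]), array([ 48.7, 109.1]), 85.4) 0.082
top [256 252  49  16 290] (array([490.8,  52.6]), array([117.5,  38.3]), 89.1) (array([490.8,  51.9]), array([116.1,  38.3]), 89.1) 0.079
side [235 302  49  22 671] (array([584.7, 165.9]), array([ 47.5, 105.9]), 84.2) (array([583.1, 166. ]), array([ 47.4, 102.8]), 84.0) 0.08
side [182 366  37  22 302] (array([659.2, 355.5]), array([73.5, 31.1]), 30.6) (array([659.2, 355.5]), array([73.5, 31.1]), 30.6) 0.08
yaw now -3.9  turn wz total 0.02 u | dp total x 0.304 y -2.885 z 0.017 | tilt [-0.001  0.   ] pos [ 0.482 -0.411  0.233] w 0.068 F [-0.4  0.8  0.4]
```

servo_tool(moves=[{"dp":[0.0234,-0.222,0],"delta_rot":[0,0,0],"fingers":0.8},{"dp":[0.0234,-0.222,0],"delta_rot":[0,0,0],"fingers":0.8},{"dp":[0.0234,-0.222,0],"delta_rot":[0,0,0],"fingers":0.8},{"dp":[0.0234,-0.222,0],"delta_rot":[0,0,0],"fingers":0.8},{"dp":[0.0234,-0.222,0],"delta_rot":[0,0,0],"fingers":0.8}])

```text
clock: 20.95
position: [0.5209, -0.1895, 0.2334]
ee_rot: [-0.0, 0.999, -0.034, -0.0]
contact_force: [0.9, -0.2, 0.1]
width: 0.0682
gripper_force: 0.0
```

servo_tool(moves=[{"dp":[0.0234,-0.222,0],"delta_rot":[0,0,0],"fingers":0.8},{"dp":[0.0234,-0.222,0],"delta_rot":[0,0,0],"fingers":0.8},{"dp":[0.0234,-0.222,0],"delta_rot":[0,0,0],"fingers":0.8},{"dp":[0.0234,-0.222,0],"delta_rot":[0,0,0],"fingers":0.8},{"dp":[0.0234,-0.222,0],"delta_rot":[0,0,0],"fingers":0.8}])

```text
clock: 21.45
position: [0.5597, 0.0305, 0.2335]
ee_rot: [0.0, 0.999, -0.034, -0.0]
contact_force: [0.3, -0.0, -0.7]
width: 0.0683
gripper_force: 0.0
```

servo_tool(moves=[{"dp":[0.0234,-0.222,0],"delta_rot":[0,0,0],"fingers":0.8},{"dp":[0.0234,-0.222,0],"delta_rot":[0,0,0],"fingers":0.8},{"dp":[0.0234,-0.222,0],"delta_rot":[0,0,0],"fingers":0.8},{"dp":[0,0,0],"delta_rot":[0,0,0],"fingers":0.8},{"dp":[0,0,0],"delta_rot":[0,0,0],"fingers":0.8}])

```text
clock: 21.95
position: [0.5826, 0.1614, 0.2331]
ee_rot: [0.001, 0.999, -0.033, -0.001]
contact_force: [0.7, -0.5, -0.3]
width: 0.0684
gripper_force: 0.0
```

```bash
python3 -c "
from h import *
from packs import *
packs('side');plan(.583,.1605,.122,-4)"
```

```text
side [298 266  24  37 252] (array([490.2,  58.2]), array([121.3,  38.3]), 88.7) (array([490.3,  60.9]), array([115.8,  38.1]), 88.6) 0.076
side [238 301  46  24 716] (array([581.8, 166.9]), array([ 49. , 105.6]), 86.4) (array([581.9, 166.9]), array([ 49. , 105.4]), 86.4) 0.08
side [182 366  37  22 301] (array([659.4, 354.7]), array([74.3, 33.8]), 31.8) (array([660.6, 357. ]), array([72.2, 30.8]), 27.3) 0.081
yaw now -3.9  turn wz total 0.02 u | dp total x 0.002 y -0.001 z 0.556 | tilt [-0.001 -0.001] pos [0.583 0.16  0.233] w 0.068 F [-0.1 -0.4  0.2]
```

servo_tool(moves=[{"dp":[0,0,0.18],"delta_rot":[0,0,0],"fingers":0.8},{"dp":[0,0,0.18],"delta_rot":[0,0,0],"fingers":0.8},{"dp":[0,0,0.12],"delta_rot":[0,0,0],"fingers":0.8},{"dp":[0,0,0.075],"delta_rot":[0,0,0],"fingers":0.8},{"dp":[0,0,0],"delta_rot":[0,0,0],"fingers":0.8}])

```text
clock: 22.5
position: [0.5812, 0.1584, 0.1204]
ee_rot: [0.001, 0.999, -0.036, -0.003]
contact_force: [0.2, 0.6, -0.1]
width: 0.0681
gripper_force: 0.0
```

servo_tool(moves=[{"dp":[0,0,0],"delta_rot":[0,0,0],"fingers":0},{"dp":[0,0,0],"delta_rot":[0,0,0],"fingers":0},{"dp":[0,0,0],"delta_rot":[0,0,0],"fingers":0},{"dp":[0,0,0],"delta_rot":[0,0,0],"fingers":0},{"dp":[0,0,0],"delta_rot":[0,0,0],"fingers":0}], force=45)

```text
clock: 23.0
position: [0.5834, 0.1603, 0.1239]
ee_rot: [0.0, 0.999, -0.034, 0.001]
contact_force: [-0.1, -1.9, 4.0]
width: 0.0492
gripper_force: 48.0
```

servo_tool(moves=[{"dp":[0,0,-0.05],"delta_rot":[0,0,0],"fingers":0},{"dp":[0,0,-0.15],"delta_rot":[0,0,0],"fingers":0},{"dp":[0,0,-0.2],"delta_rot":[0,0,0],"fingers":0},{"dp":[0,0,-0.1],"delta_rot":[0,0,0],"fingers":0},{"dp":[0,0,0],"delta_rot":[0,0,0],"fingers":0}])

```text
clock: 23.5
position: [0.5846, 0.1612, 0.2268]
ee_rot: [-0.001, 0.999, -0.034, 0.004]
contact_force: [-0.2, 0.1, -1.9]
width: 0.0492
gripper_force: 47.4
```

```bash
python3 -c "
from h import *
plan(.4525,-.294,.2,14)
im,d=snap('side','s9.png')"
```

```text
yaw now -3.9  turn wz total -3.13 u | dp total x -1.191 y 2.049 z 0.134 | tilt [0.008 0.001] pos [0.585 0.161 0.227] w 0.049 F [-0.2  0.1 -1.9]
```

servo_tool(moves=[{"dp":[0,0,0],"delta_rot":[0,0,-0.78],"fingers":0},{"dp":[0,0,0],"delta_rot":[0,0,-0.78],"fingers":0},{"dp":[0,0,0],"delta_rot":[0,0,-0.78],"fingers":0},{"dp":[0,0,0],"delta_rot":[0,0,-0.79],"fingers":0},{"dp":[-0.099,0.171,0],"delta_rot":[0,0,0],"fingers":0}])

```text
clock: 24.05
position: [0.5721, 0.1255, 0.2204]
ee_rot: [-0.001, 0.992, 0.124, -0.001]
contact_force: [0.6, -0.7, -1.2]
width: 0.0494
gripper_force: 47.5
```

servo_tool(moves=[{"dp":[-0.099,0.171,0],"delta_rot":[0,0,0],"fingers":0},{"dp":[-0.099,0.171,0],"delta_rot":[0,0,0],"fingers":0},{"dp":[-0.099,0.171,0],"delta_rot":[0,0,0],"fingers":0},{"dp":[-0.099,0.171,0],"delta_rot":[0,0,0],"fingers":0},{"dp":[-0.099,0.171,0],"delta_rot":[0,0,0],"fingers":0}])

```text
clock: 24.55
position: [0.5153, -0.0681, 0.2208]
ee_rot: [-0.001, 0.993, 0.122, -0.002]
contact_force: [0.5, -0.2, -2.4]
width: 0.0492
gripper_force: 47.5
```

servo_tool(moves=[{"dp":[-0.099,0.171,0],"delta_rot":[0,0,0],"fingers":0},{"dp":[-0.099,0.171,0],"delta_rot":[0,0,0],"fingers":0},{"dp":[-0.099,0.171,0],"delta_rot":[0,0,0],"fingers":0},{"dp":[-0.099,0.171,0],"delta_rot":[0,0,0],"fingers":0},{"dp":[-0.099,0.171,0],"delta_rot":[0,0,0],"fingers":0}])

```text
clock: 25.05
position: [0.4607, -0.2576, 0.2208]
ee_rot: [-0.002, 0.993, 0.122, -0.001]
contact_force: [0.7, 0.2, -2.1]
width: 0.049
gripper_force: 47.5
```

servo_tool(moves=[{"dp":[-0.1,0.169,0],"delta_rot":[0,0,0],"fingers":0},{"dp":[0,0,0],"delta_rot":[0,0,0],"fingers":0},{"dp":[0,0,0],"delta_rot":[0,0,0],"fingers":0}])

```text
clock: 25.35
position: [0.45, -0.2945, 0.2209]
ee_rot: [-0.002, 0.993, 0.12, -0.001]
contact_force: [0.2, 0.1, -2.2]
width: 0.0495
gripper_force: 47.6
```

```bash
python3 -c "
from h import *
im,d=snap('side','s8.png');W=world('side',d)
P=W[(W[...,0]>.35)&(W[...,0]<.58)&(W[...,1]>-.35)&(W[...,1]<-.23)&(W[...,2]>.09)&(W[...,2]<.25)];print(P[:,2].min(),rect(P))
plan(.4525,-.294,.098,14);s=readout.get_state();print(s['gripper_force'])"
```

```text
0.12618577072916737 (array([ 452.2, -276.4]), array([120. ,  95.1]), 2.9)
yaw now 13.9  turn wz total -0.01 u | dp total x 0.010 y 0.004 z 0.616 | tilt [-0.003  0.003] pos [ 0.45  -0.294  0.221] w 0.049 F [-0.8  0.7 -2.4]
47.574641704559326
```

servo_tool(moves=[{"dp":[0.01,0.004,0.15],"delta_rot":[0,0,0],"fingers":0},{"dp":[0,0,0.2],"delta_rot":[0,0,0],"fingers":0},{"dp":[0,0,0.2],"delta_rot":[0,0,0],"fingers":0},{"dp":[0,0,0.065],"delta_rot":[0,0,0],"fingers":0},{"dp":[0,0,0],"delta_rot":[0,0,0],"fingers":0}])

```text
clock: 25.9
position: [0.4523, -0.2922, 0.0974]
ee_rot: [-0.002, 0.992, 0.123, -0.002]
contact_force: [0.1, 0.4, -0.9]
width: 0.0491
gripper_force: 47.6
```

servo_tool(moves=[{"dp":[0,0,0.018],"delta_rot":[0,0,0],"fingers":0},{"dp":[0,0,0.012],"delta_rot":[0,0,0],"fingers":0},{"dp":[0,0,0],"delta_rot":[0,0,0],"fingers":0}])

```text
clock: 26.2
position: [0.454, -0.2948, 0.095]
ee_rot: [0.0, 0.993, 0.122, 0.001]
contact_force: [0.5, 0.6, 0.4]
width: 0.0492
gripper_force: 47.8
```

servo_tool(moves=[{"dp":[0,0,0],"delta_rot":[0,0,0],"fingers":0.85},{"dp":[0,0,0],"delta_rot":[0,0,0],"fingers":0.85},{"dp":[0,0,0],"delta_rot":[0,0,0],"fingers":0.85},{"dp":[0,0,-0.1],"delta_rot":[0,0,0],"fingers":0.85},{"dp":[0,0,-0.2],"delta_rot":[0,0,-0.93],"fingers":0.6}])

```text
clock: 26.7
position: [0.4516, -0.2939, 0.152]
ee_rot: [-0.003, 0.986, 0.169, -0.002]
contact_force: [0.5, -0.2, -0.4]
width: 0.0596
gripper_force: 0.0
```

servo_tool(moves=[{"dp":[0,0,-0.2],"delta_rot":[0,0,-0.93],"fingers":0.36},{"dp":[0,0,-0.2],"delta_rot":[0,0,-0.93],"fingers":0.36},{"dp":[0,0,0],"delta_rot":[0,0,-0.93],"fingers":0.36},{"dp":[0,0,0],"delta_rot":[0,0,-0.93],"fingers":0.36},{"dp":[0,0,0],"delta_rot":[0,0,-0.93],"fingers":0.36}])

```text
clock: 27.2
position: [0.4532, -0.2952, 0.2346]
ee_rot: [0.001, 0.92, 0.392, 0.0]
contact_force: [-0.4, 0.5, 0.3]
width: 0.0306
gripper_force: 0.0
```

servo_tool(moves=[{"dp":[0,0,0],"delta_rot":[0,0,-0.93],"fingers":0.36},{"dp":[0,0,0],"delta_rot":[0,0,-0.93],"fingers":0.36},{"dp":[0,0,0],"delta_rot":[0,0,-0.93],"fingers":0.36},{"dp":[0,0,0],"delta_rot":[0,0,-0.93],"fingers":0.36},{"dp":[0,0,0],"delta_rot":[0,0,-0.93],"fingers":0.36}])

```text
clock: 27.7
position: [0.4531, -0.2951, 0.234]
ee_rot: [0.0, 0.805, 0.593, -0.0]
contact_force: [-1.6, 0.0, 0.2]
width: 0.0308
gripper_force: 0.0
```

servo_tool(moves=[{"dp":[0,0,0],"delta_rot":[0,0,-0.93],"fingers":0.36},{"dp":[0,0,0],"delta_rot":[0,0,-0.93],"fingers":0.36},{"dp":[0,0,0],"delta_rot":[0,0,-0.96],"fingers":0.36},{"dp":[0,0,0],"delta_rot":[0,0,0],"fingers":0.36}])

```text
clock: 28.1
position: [0.4532, -0.2951, 0.234]
ee_rot: [0.0, 0.715, 0.699, -0.0]
contact_force: [-0.4, 0.3, 0.1]
width: 0.0307
gripper_force: 0.0
```

```bash
python3 -c "
from h import *
im,d=snap('top','t10.png');W=world('top',d)
P=reg(W,265,312,250,266,.066,.09);P=P[P[:,0]<.49];print(len(P),rect(P),np.percentile(P[:,1],[2,98]),np.percentile(P[:,0],[5,50,95]))
im,d=snap('side','s10.png');W=world('side',d)
P=reg(W,295,325,260,310,.06,.09);P=P[P[:,0]<.485];print(len(P),rect(P),np.percentile(P[:,1],[2,98]),np.percentile(P[:,0],[5,50,95]))
plan(.473,.049,.23,88.8)"
```

```text
112 (array([482.6,  41.5]), array([95.1, 14.2]), 89.0) [-0.00350927  0.08822887] [0.47586404 0.47909755 0.48456494]
183 (array([477.6,  59.2]), array([120. ,  13.9]), 89.4) [0.00304764 0.11675611] [0.47192597 0.47699379 0.48291679]
yaw now 88.6  turn wz total -0.03 u | dp total x 1.722 y 0.063 z 0.020 | tilt [ 0. -0.] pos [ 0.453 -0.295  0.234] w 0.031 F [-0.   0.4 -1.7]
```

View pics/t10.png

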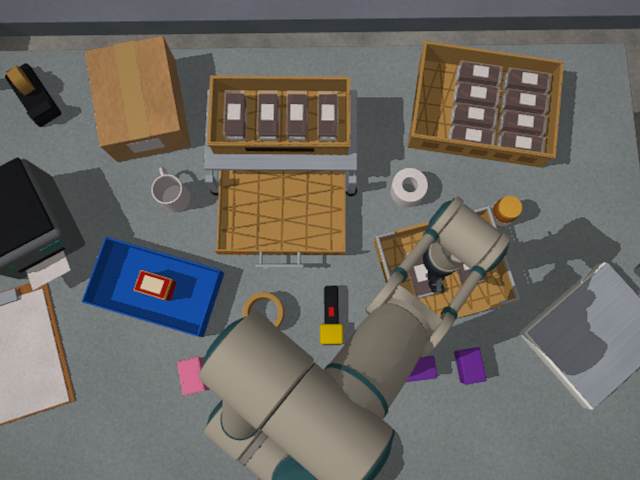

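The tray is empty and both packs lie in the crate. The handle bar is at (279,265).

servo_tool(moves=[{"dp":[0.215,0.009,0],"delta_rot":[0,0,0],"fingers":0.36},{"dp":[0.215,0.009,0],"delta_rot":[0,0,0],"fingers":0.36},{"dp":[0.215,0.009,0],"delta_rot":[0,0,0],"fingers":0.36},{"dp":[0.215,0.009,0],"delta_rot":[0,0,0],"fingers":0.36},{"dp":[0.215,0.009,0],"delta_rot":[0,0,0],"fingers":0.36}])

```text
clock: 28.7
position: [0.4669, -0.0787, 0.2341]
ee_rot: [0.0, 0.716, 0.698, 0.0]
contact_force: [1.5, 0.0, 0.7]
width: 0.0304
gripper_force: 0.0
```

servo_tool(moves=[{"dp":[0.215,0.009,0],"delta_rot":[0,0,0],"fingers":0.36},{"dp":[0.215,0.009,0],"delta_rot":[0,0,0],"fingers":0.36},{"dp":[0.215,0.009,0],"delta_rot":[0,0,0],"fingers":0.36},{"dp":[0,0,0],"delta_rot":[0,0,0],"fingers":0.36},{"dp":[0,0,0],"delta_rot":[0,0,0],"fingers":0.36}])

```text
clock: 29.2
position: [0.4751, 0.0494, 0.2339]
ee_rot: [0.0, 0.714, 0.7, -0.0]
contact_force: [0.2, -0.6, 0.1]
width: 0.0309
gripper_force: 0.0
```

```bash
python3 -c "
from h import *
plan(.474,.05,.13,88.8)"
```

```text
yaw now 88.8  turn wz total 0.01 u | dp total x 0.003 y -0.006 z 0.520 | tilt [ 0.    -0.001] pos [0.475 0.049 0.234] w 0.031 F [ 0.2 -0.6  0.1]
```

servo_tool(moves=[{"dp":[0,-0.004,0.15],"delta_rot":[0,0,0],"fingers":0.36},{"dp":[0,0,0.15],"delta_rot":[0,0,0],"fingers":0.36},{"dp":[0,0,0.15],"delta_rot":[0,0,0],"fingers":0.36},{"dp":[0,0,0.06],"delta_rot":[0,0,0],"fingers":0.36},{"dp":[0,0,0],"delta_rot":[0,0,0],"fingers":0.36}])

```text
clock: 29.7
position: [0.4732, 0.0471, 0.1301]
ee_rot: [-0.001, 0.716, 0.698, -0.002]
contact_force: [-1.0, 0.2, 0.4]
width: 0.031
gripper_force: 0.0
```

servo_tool(moves=[{"dp":[0,0,0],"delta_rot":[0,0,0],"fingers":0},{"dp":[0,0,0],"delta_rot":[0,0,0],"fingers":0},{"dp":[0,0,0],"delta_rot":[0,0,0],"fingers":0},{"dp":[0,0,0],"delta_rot":[0,0,0],"fingers":0}], force=40)

```text
clock: 30.1
position: [0.4755, 0.0477, 0.1327]
ee_rot: [0.002, 0.715, 0.699, 0.0]
contact_force: [0.8, -5.5, -0.2]
width: 0.0092
gripper_force: 39.1
```

servo_tool(moves=[{"dp":[0,0.05,0],"delta_rot":[0,0,0],"fingers":0},{"dp":[0,0.1,0],"delta_rot":[0,0,0],"fingers":0},{"dp":[0,0.15,0],"delta_rot":[0,0,0],"fingers":0},{"dp":[0,0.15,0],"delta_rot":[0,0,0],"fingers":0},{"dp":[0,0.15,0],"delta_rot":[0,0,0],"fingers":0}])

```text
clock: 30.6
position: [0.594, 0.0451, 0.1327]
ee_rot: [-0.0, 0.715, 0.7, -0.002]
contact_force: [-4.1, -5.6, 4.4]
width: 0.0095
gripper_force: 39.8
```

servo_tool(moves=[{"dp":[0,0.12,0],"delta_rot":[0,0,0],"fingers":0},{"dp":[0,0.06,0],"delta_rot":[0,0,0],"fingers":0},{"dp":[0,0.03,0],"delta_rot":[0,0,0],"fingers":0},{"dp":[0,0.02,0],"delta_rot":[0,0,0],"fingers":0},{"dp":[0,0,0],"delta_rot":[0,0,0],"fingers":0}])

```text
clock: 31.1
position: [0.6407, 0.044, 0.1328]
ee_rot: [0.001, 0.715, 0.699, -0.0]
contact_force: [0.9, -5.2, 2.4]
width: 0.0092
gripper_force: 40.0
```

servo_tool(moves=[{"dp":[0,0.02,0],"delta_rot":[0,0,0],"fingers":0},{"dp":[0,0.01,0],"delta_rot":[0,0,0],"fingers":0},{"dp":[0,0,0],"delta_rot":[0,0,0],"fingers":0}])

```text
clock: 31.4
position: [0.6455, 0.0439, 0.1327]
ee_rot: [0.0, 0.715, 0.699, -0.001]
contact_force: [-1.5, -5.1, 4.0]
width: 0.0095
gripper_force: 40.2
```

servo_tool(moves=[{"dp":[0,0.015,0],"delta_rot":[0,0,0],"fingers":0},{"dp":[0,0,0],"delta_rot":[0,0,0],"fingers":0}])

```text
clock: 31.6
position: [0.6459, 0.0439, 0.1327]
ee_rot: [-0.002, 0.715, 0.7, -0.003]
contact_force: [-6.4, -5.2, 7.5]
width: 0.0095
gripper_force: 40.6
```

servo_tool(moves=[{"dp":[0,0.02,0],"delta_rot":[0,0,0],"fingers":0},{"dp":[0,0,0],"delta_rot":[0,0,0],"fingers":0}])

```text
clock: 31.8
position: [0.6466, 0.0439, 0.1327]
ee_rot: [-0.005, 0.714, 0.7, -0.006]
contact_force: [-14.2, -6.0, 14.6]
width: 0.0092
gripper_force: 41.2
```

servo_tool(moves=[{"dp":[0,-0.028,0],"delta_rot":[0,0,0],"fingers":0},{"dp":[0,0,0],"delta_rot":[0,0,0],"fingers":0}])

```text
clock: 32.0
position: [0.6456, 0.0439, 0.1327]
ee_rot: [-0.0, 0.715, 0.7, -0.002]
contact_force: [-4.0, -5.2, 5.5]
width: 0.0095
gripper_force: 40.4
```

servo_tool(moves=[{"dp":[0,0,0],"delta_rot":[0,0,0],"fingers":0.34},{"dp":[0,0,0],"delta_rot":[0,0,0],"fingers":0.34},{"dp":[0,0,-0.1],"delta_rot":[0,0,0],"fingers":0.34},{"dp":[0,0,-0.2],"delta_rot":[0,0,0],"fingers":0.34},{"dp":[0,0,-0.2],"delta_rot":[0,0,0],"fingers":0.34}])

```text
clock: 32.5
position: [0.6472, 0.0457, 0.2319]
ee_rot: [-0.001, 0.715, 0.699, -0.0]
contact_force: [1.4, -0.4, 0.5]
width: 0.0289
gripper_force: 0.0
```

servo_tool(moves=[{"dp":[0,-0.1,0],"delta_rot":[0,0,0],"fingers":0.34},{"dp":[0,-0.2,0],"delta_rot":[0,0,0],"fingers":0.34},{"dp":[0,0,0],"delta_rot":[0,0,1],"fingers":0.34},{"dp":[0,0,0],"delta_rot":[0,0,1],"fingers":0.34},{"dp":[0,0,0],"delta_rot":[0,0,1],"fingers":0.34}])

```text
clock: 33.0
position: [0.5874, 0.047, 0.2321]
ee_rot: [-0.0, 0.812, 0.583, 0.001]
contact_force: [0.4, 0.5, -0.5]
width: 0.0292
gripper_force: 0.0
```

```bash
python3 -c "
from h import *
for n in('top','side'):
    im,d=snap(n,n+'11.png');W=world(n,d);h,s,v=hsv(im)
    if n=='top':
        cv2.imwrite('pics/c11.png',cv2.resize(im[140:345,190:535,::-1],None,fx=2.3,fy=2.3,interpolation=cv2.INTER_CUBIC))
        B=W[(W[...,2]>.068)&(W[...,2]<.11)];a=np.radians(-76);X=np.array([np.cos(a),np.sin(a)]);Y=np.array([-X[1],X[0]])
    B=W[(W[...,2]>.068)&(W[...,2]<.13)];B=B[np.hypot(B[:,0]-.61,B[:,1]+.51)>.045]
    L=np.c_[(B[:,:2]-[.467,-.3535])@X,(B[:,:2]-[.467,-.3535])@Y,B[:,2]]
    for nm,x0,x1 in(('near',-.17,-.11),('far',.11,.17)):
        q=L[(L[:,0]>x0)&(L[:,0]<x1)&(abs(L[:,1])<.1)];print(n,nm,len(q),np.percentile(q,[2,25,50,75,98],axis=0).round(4).T.tolist())
        for y0 in(-.08,0,.08):
            r=q[abs(q[:,1]-y0)<.02];print('   ',y0,np.median(r,axis=0).round(4))
    for nm,sg in(('y-',-1),('y+',1)):
        q=L[(abs(L[:,1]*sg-.12)<.02)&(abs(L[:,0])<.08)];print(n,nm,np.percentile(q,[2,50,98],axis=0).round(4)[:,1])
    q=W[(W[...,2]>.06)&(W[...,2]<.095)&(W[...,0]<.66)&(W[...,0]>.625)&(abs(W[...,1]-.05)<.06)];print('bar',len(q),np.median(q,axis=0))
plan(.432,-.214,.2,14)"
```

```text
top near 341 [[-0.1481, -0.1461, -0.1442, -0.1419, -0.1392], [-0.0954, -0.0517, -0.0023, 0.0501, 0.0976], [0.069, 0.0781, 0.0817, 0.0848, 0.0889]]
    -0.08 [-0.1441 -0.08    0.0817]
    0 [-0.1442 -0.0008  0.082 ]
    0.08 [-0.1442  0.0792  0.0811]
top far 388 [[0.1379, 0.1395, 0.1408, 0.1427, 0.1461], [-0.0967, -0.0523, -0.0037, 0.047, 0.0946], [0.069, 0.0757, 0.086, 0.0886, 0.0938]]
    -0.08 [ 0.1407 -0.0811  0.0868]
    0 [0.1408 0.0005 0.087 ]
    0.08 [0.1406 0.0794 0.085 ]
top y- [-0.1241 -0.1198 -0.1162]
top y+ [0.1132 0.117  0.1216]
bar 56 [0.64443276 0.00244933 0.07914946]
side near 352 [[-0.1545, -0.1506, -0.1486, -0.1466, -0.1421], [-0.0945, -0.0479, 0.0019, 0.0503, 0.0963], [0.0682, 0.0712, 0.0763, 0.0796, 0.0833]]
    -0.08 [-0.148  -0.0785  0.0764]
    0 [-0.1479 -0.0009  0.0768]
    0.08 [-0.1491  0.0803  0.0762]
side far 266 [[0.1285, 0.1346, 0.137, 0.1393, 0.1441], [-0.0951, -0.052, -0.0024, 0.0467, 0.0928], [0.0681, 0.0713, 0.0808, 0.0843, 0.0879]]
    -0.08 [ 0.1372 -0.08    0.0808]
    0 [ 1.367e-01 -1.000e-04  8.080e-02]
    0.08 [0.1377 0.0779 0.0817]
side y- [-0.122  -0.1178 -0.1133]
side y+ [0.1155 0.1185 0.1233]
bar 187 [0.64506754 0.05661556 0.07631899]
yaw now 71.6  turn wz total 10.05 u | dp total x -1.071 y 1.077 z 0.159 | tilt [0.    0.001] pos [0.588 0.047 0.232] w 0.029 F [ 0.5  0.8 -0.1]
```

View pics/c11.png

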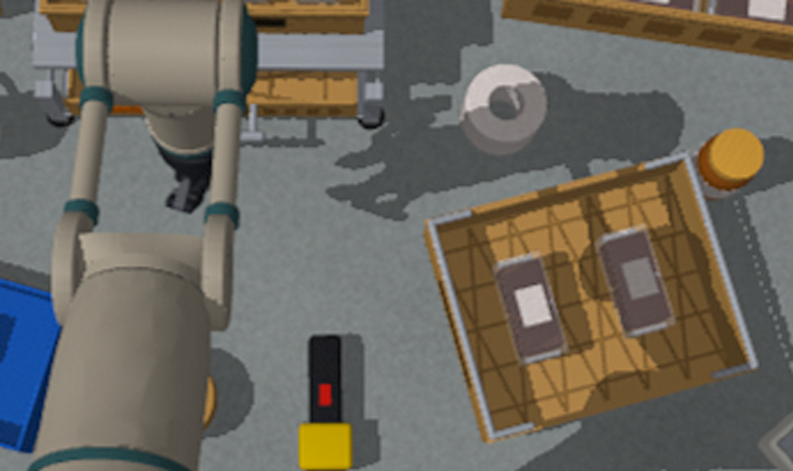

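Both packs lie flat in the crate, at (530,307) and (635,280) in the crop, and the tray is home. Next I fold the near bale.

servo_tool(moves=[{"dp":[0,0,0],"delta_rot":[0,0,1],"fingers":0.36},{"dp":[0,0,0],"delta_rot":[0,0,1],"fingers":0.36},{"dp":[0,0,0],"delta_rot":[0,0,1],"fingers":0.36},{"dp":[0,0,0],"delta_rot":[0,0,1],"fingers":0.36},{"dp":[0,0,0],"delta_rot":[0,0,1],"fingers":0.36}])

```text
clock: 33.6
position: [0.5878, 0.0467, 0.2317]
ee_rot: [-0.0, 0.931, 0.365, 0.0]
contact_force: [-0.4, 0.6, -0.8]
width: 0.031
gripper_force: 0.0
```

servo_tool(moves=[{"dp":[0,0,0],"delta_rot":[0,0,1],"fingers":0.36},{"dp":[0,0,0],"delta_rot":[0,0,1],"fingers":0.36},{"dp":[0,0,0],"delta_rot":[0,0,1],"fingers":0.36},{"dp":[0,0,0],"delta_rot":[0,0,1],"fingers":0.36},{"dp":[0,0,0],"delta_rot":[0,0,1],"fingers":0.36}])

```text
clock: 34.1
position: [0.5878, 0.0467, 0.2317]
ee_rot: [-0.0, 0.992, 0.123, -0.0]
contact_force: [0.1, -0.2, -0.0]
width: 0.0308
gripper_force: 0.0
```

servo_tool(moves=[{"dp":[-0.134,0.135,0],"delta_rot":[0,0,0.05],"fingers":0.36},{"dp":[-0.134,0.135,0],"delta_rot":[0,0,0],"fingers":0.36},{"dp":[-0.134,0.135,0],"delta_rot":[0,0,0],"fingers":0.36},{"dp":[-0.134,0.135,0],"delta_rot":[0,0,0],"fingers":0.36},{"dp":[-0.134,0.135,0],"delta_rot":[0,0,0],"fingers":0.36}])

```text
clock: 34.6
position: [0.4899, -0.118, 0.2319]
ee_rot: [-0.0, 0.992, 0.123, 0.0]
contact_force: [0.1, -0.7, 0.9]
width: 0.0309
gripper_force: 0.0
```

servo_tool(moves=[{"dp":[-0.134,0.135,0],"delta_rot":[0,0,0],"fingers":0.36},{"dp":[-0.134,0.135,0],"delta_rot":[0,0,0],"fingers":0.36},{"dp":[-0.134,0.135,0],"delta_rot":[0,0,0],"fingers":0.36},{"dp":[0,0,0],"delta_rot":[0,0,0],"fingers":0.36},{"dp":[0,0,0],"delta_rot":[0,0,0],"fingers":0.36}])

```text
clock: 35.1
position: [0.432, -0.2156, 0.2319]
ee_rot: [-0.0, 0.993, 0.121, 0.0]
contact_force: [-0.1, 0.7, 0.1]
width: 0.0307
gripper_force: 0.0
```

```bash
python3 -c "
from h import *
plan(.432,-.2133,.139,14);im,d=snap('top','t12.png');W=world('top',d)
q=W[(W[...,2]>.06)&(W[...,2]<.095)&(W[...,0]<.66)&(W[...,0]>.625)&(abs(W[...,1]-.05)<.06)];print('bar',len(q),np.median(q,axis=0),rect(q))"
```

```text
yaw now 13.9  turn wz total -0.01 u | dp total x 0.003 y -0.011 z 0.465 | tilt [0.001 0.001] pos [ 0.432 -0.216  0.232] w 0.031 F [-0.1  0.7  0.1]
bar 219 [0.64461415 0.04989678 0.07864582] (array([649.2,  48.5]), array([117. ,  19.6]), 89.3)
```

servo_tool(moves=[{"dp":[0,-0.011,0.15],"delta_rot":[0,0,0],"fingers":0.36},{"dp":[0,0,0.15],"delta_rot":[0,0,0],"fingers":0.36},{"dp":[0,0,0.1],"delta_rot":[0,0,0],"fingers":0.36},{"dp":[0,0,0.065],"delta_rot":[0,0,0],"fingers":0.36},{"dp":[0,0,0],"delta_rot":[0,0,0],"fingers":0.36}])

```text
clock: 35.65
position: [0.4312, -0.2112, 0.1372]
ee_rot: [-0.002, 0.992, 0.123, -0.001]
contact_force: [0.7, -0.2, -0.5]
width: 0.0306
gripper_force: 0.0
```

servo_tool(moves=[{"dp":[0,0,0],"delta_rot":[0,0,0],"fingers":0},{"dp":[0,0,0],"delta_rot":[0,0,0],"fingers":0},{"dp":[0,0,0],"delta_rot":[0,0,0],"fingers":0},{"dp":[0,0,0],"delta_rot":[0,0,0],"fingers":0}], force=25)

```text
clock: 36.05
position: [0.4324, -0.213, 0.1397]
ee_rot: [0.0, 0.993, 0.121, 0.001]
contact_force: [1.7, 2.1, 0.5]
width: 0.0071
gripper_force: 25.0
```

Gripped at about 7 mm, consistent with the 8 mm wire. Next I trace the arc.

servo_tool(moves=[{"dp":[0,0.013,-0.063],"delta_rot":[0,0,0],"fingers":0},{"dp":[0,0.032,-0.056],"delta_rot":[0,0,0],"fingers":0},{"dp":[0,0.048,-0.044],"delta_rot":[0,0,0],"fingers":0},{"dp":[0,0.059,-0.027],"delta_rot":[0,0,0],"fingers":0},{"dp":[0,0.064,-0.008],"delta_rot":[0,0,0],"fingers":0}])

```text
clock: 36.55
position: [0.4419, -0.2522, 0.1811]
ee_rot: [-0.003, 0.993, 0.121, 0.001]
contact_force: [1.1, 4.4, 1.6]
width: 0.0069
gripper_force: 25.2
```

servo_tool(moves=[{"dp":[0,0.064,0.012],"delta_rot":[0,0,0],"fingers":0},{"dp":[0,0.057,0.031],"delta_rot":[0,0,0],"fingers":0},{"dp":[0,0.045,0.047],"delta_rot":[0,0,0],"fingers":0},{"dp":[0,0.029,0.058],"delta_rot":[0,0,0],"fingers":0},{"dp":[0,0,0],"delta_rot":[0,0,0],"fingers":0}])

```text
clock: 37.05
position: [0.4519, -0.2935, 0.1475]
ee_rot: [-0.0, 0.993, 0.121, 0.0]
contact_force: [4.3, 1.8, 0.7]
width: 0.007
gripper_force: 25.9
```

servo_tool(moves=[{"dp":[0,0.008,0.045],"delta_rot":[0,0,0],"fingers":0},{"dp":[0,0,0.02],"delta_rot":[0,0,0],"fingers":0},{"dp":[0,0,0],"delta_rot":[0,0,0],"fingers":0}])

```text
clock: 37.35
position: [0.4521, -0.2946, 0.1365]
ee_rot: [0.0, 0.993, 0.122, 0.0]
contact_force: [2.3, 3.7, 7.4]
width: 0.0071
gripper_force: 27.1
```

servo_tool(moves=[{"dp":[0,0,0.012],"delta_rot":[0,0,0],"fingers":0},{"dp":[0,0,-0.004],"delta_rot":[0,0,0],"fingers":0.3},{"dp":[0,0,0],"delta_rot":[0,0,0],"fingers":0.3},{"dp":[0,0,-0.1],"delta_rot":[0,0,0],"fingers":0.36},{"dp":[0,0,-0.2],"delta_rot":[0,0,0],"fingers":0.36}])

```text
clock: 37.85
position: [0.4495, -0.2935, 0.1912]
ee_rot: [-0.003, 0.993, 0.122, -0.004]
contact_force: [1.1, -0.0, -0.1]
width: 0.0309
gripper_force: 0.0
```

servo_tool(moves=[{"dp":[0,0,-0.2],"delta_rot":[0,0,0],"fingers":0.36},{"dp":[0,0,0],"delta_rot":[0,0,0],"fingers":0.36}])

```text
clock: 38.05
position: [0.4535, -0.2969, 0.2389]
ee_rot: [0.004, 0.993, 0.122, 0.003]
contact_force: [0.9, -0.2, -0.3]
width: 0.0306
gripper_force: 0.0
```

```bash
cat > bale.py <<'E'
from h import *
a=np.radians(-76);X=np.array([np.cos(a),np.sin(a)]);Y=np.array([-X[1],X[0]])
def bale():
  for n in('top','side'):
    im,d=snap(n,'tmp.png');W=world(n,d);h,s,v=hsv(im)
    B=W[(W[...,2]>.064)&(W[...,2]<.13)]
    L=np.c_[(B[:,:2]-[.467,-.3535])@X,(B[:,:2]-[.467,-.3535])@Y,B[:,2]]
    for x0 in(-.14,-.06,.06,.14):
      for y0 in(-.075,-.03,.03,.075):
        r=L[(abs(L[:,0]-x0)<.02)&(abs(L[:,1]-y0)<.02)];print(n,x0,y0,len(r),np.median(r,axis=0).round(4) if len(r) else '')
E
python3 -c "
from bale import *
bale();plan(.501,-.4898,.143,14)"
```

```text
top -0.14 -0.075 0 
top -0.14 -0.03 0 
top -0.14 0.03 59 [-0.1443  0.0296  0.0716]
top -0.14 0.075 60 [-0.1445  0.0752  0.0719]
top -0.06 -0.075 57 [-0.0598 -0.0758  0.0808]
top -0.06 -0.03 52 [-0.0597 -0.0312  0.0809]
top -0.06 0.03 6 [-0.06    0.0319  0.0802]
top -0.06 0.075 34 [-0.0599  0.0807  0.0803]
top 0.06 -0.075 0 
top 0.06 -0.03 0 
top 0.06 0.03 0 
top 0.06 0.075 0 
top 0.14 -0.075 89 [ 0.1409 -0.0753  0.0848]
top 0.14 -0.03 75 [ 0.141  -0.0335  0.0852]
top 0.14 0.03 0 
top 0.14 0.075 62 [0.1408 0.0817 0.0869]
side -0.14 -0.075 50 [-0.1494 -0.073   0.0686]
side -0.14 -0.03 52 [-0.1487 -0.0287  0.0681]
side -0.14 0.03 53 [-0.1493  0.0312  0.0688]
side -0.14 0.075 53 [-0.15    0.0748  0.0689]
side -0.06 -0.075 38 [-0.0645 -0.0729  0.0765]
side -0.06 -0.03 39 [-0.065  -0.0305  0.0779]
side -0.06 0.03 39 [-0.0643  0.0282  0.076 ]
side -0.06 0.075 40 [-0.063   0.0728  0.0767]
side 0.06 -0.075 0 
side 0.06 -0.03 0 
side 0.06 0.03 0 
side 0.06 0.075 0 
side 0.14 -0.075 70 [ 0.1367 -0.0758  0.0785]
side 0.14 -0.03 5 [ 0.1349 -0.0116  0.0701]
side 0.14 0.03 57 [0.1372 0.0277 0.0794]
side 0.14 0.075 75 [0.1369 0.0744 0.0799]
yaw now 14.0  turn wz total -0.00 u | dp total x 0.005 y 1.005 z 0.457 | tilt [ 0.    -0.002] pos [ 0.451 -0.295  0.234] w 0.031 F [-0.   0.4 -1.4]
```

The near bale is folded flat, with its bar top at 81 mm. Far bale next.

servo_tool(moves=[{"dp":[0,0.2,0],"delta_rot":[0,0,0],"fingers":0.36},{"dp":[0,0.2,0],"delta_rot":[0,0,0],"fingers":0.36},{"dp":[0,0.2,0],"delta_rot":[0,0,0],"fingers":0.36},{"dp":[0,0.2,0],"delta_rot":[0,0,0],"fingers":0.36},{"dp":[0.005,0.205,0],"delta_rot":[0,0,0],"fingers":0.36}])

```text
clock: 38.65
position: [0.5004, -0.4903, 0.2311]
ee_rot: [-0.002, 0.993, 0.122, -0.002]
contact_force: [1.2, 0.3, 0.4]
width: 0.0305
gripper_force: 0.0
```

servo_tool(moves=[{"dp":[0,0,0.1],"delta_rot":[0,0,0],"fingers":0.36},{"dp":[0,0,0.15],"delta_rot":[0,0,0],"fingers":0.36},{"dp":[0,0,0.1],"delta_rot":[0,0,0],"fingers":0.36},{"dp":[0,0,0.07],"delta_rot":[0,0,0],"fingers":0.36},{"dp":[0,0,0.03],"delta_rot":[0,0,0],"fingers":0.36}])

```text
clock: 39.15
position: [0.5, -0.4883, 0.1407]
ee_rot: [-0.002, 0.993, 0.122, -0.002]
contact_force: [-1.1, -0.6, -0.7]
width: 0.0306
gripper_force: 0.0
```

servo_tool(moves=[{"dp":[0,0,0],"delta_rot":[0,0,0],"fingers":0.36},{"dp":[0,0,0],"delta_rot":[0,0,0],"fingers":0},{"dp":[0,0,0],"delta_rot":[0,0,0],"fingers":0},{"dp":[0,0,0],"delta_rot":[0,0,0],"fingers":0},{"dp":[0,0,0],"delta_rot":[0,0,0],"fingers":0}], force=25)

```text
clock: 39.65
position: [0.5017, -0.4898, 0.1455]
ee_rot: [0.001, 0.993, 0.122, 0.001]
contact_force: [0.9, -1.3, 2.0]
width: 0.0065
gripper_force: 25.1
```

servo_tool(moves=[{"dp":[0,-0.02,-0.062],"delta_rot":[0,0,0],"fingers":0},{"dp":[0,-0.037,-0.053],"delta_rot":[0,0,0],"fingers":0},{"dp":[0,-0.052,-0.039],"delta_rot":[0,0,0],"fingers":0},{"dp":[0,-0.061,-0.021],"delta_rot":[0,0,0],"fingers":0},{"dp":[0,-0.065,-0.002],"delta_rot":[0,0,0],"fingers":0}])

```text
clock: 40.15
position: [0.4912, -0.4479, 0.184]
ee_rot: [0.007, 0.993, 0.122, 0.002]
contact_force: [0.3, -5.6, 7.9]
width: 0.0068
gripper_force: 25.6
```

servo_tool(moves=[{"dp":[0,-0.062,0.018],"delta_rot":[0,0,0],"fingers":0},{"dp":[0,-0.054,0.036],"delta_rot":[0,0,0],"fingers":0},{"dp":[0,-0.04,0.051],"delta_rot":[0,0,0],"fingers":0},{"dp":[0,-0.023,0.061],"delta_rot":[0,0,0],"fingers":0},{"dp":[0,0,0],"delta_rot":[0,0,0],"fingers":0}])

```text
clock: 40.65
position: [0.4818, -0.4095, 0.1465]
ee_rot: [0.001, 0.993, 0.122, 0.001]
contact_force: [2.3, -3.6, -0.6]
width: 0.0068
gripper_force: 26.5
```

servo_tool(moves=[{"dp":[0,-0.004,0.03],"delta_rot":[0,0,0],"fingers":0},{"dp":[0,0,0.01],"delta_rot":[0,0,0],"fingers":0},{"dp":[0,0,0],"delta_rot":[0,0,0],"fingers":0}])

```text
clock: 40.95
position: [0.4816, -0.4088, 0.1386]
ee_rot: [0.001, 0.993, 0.122, 0.001]
contact_force: [3.2, -4.0, 1.2]
width: 0.0071
gripper_force: 27.0
```

servo_tool(moves=[{"dp":[0,0,0.015],"delta_rot":[0,0,0],"fingers":0},{"dp":[0,0,0.01],"delta_rot":[0,0,0],"fingers":0},{"dp":[0,0,0],"delta_rot":[0,0,0],"fingers":0}])

```text
clock: 41.25
position: [0.4816, -0.4088, 0.1373]
ee_rot: [0.001, 0.993, 0.122, 0.001]
contact_force: [-0.6, 0.9, 20.8]
width: 0.0067
gripper_force: 28.8
```

Stop reached. Release, lift clear and look again.

servo_tool(moves=[{"dp":[0,0,-0.01],"delta_rot":[0,0,0],"fingers":0},{"dp":[0,0,0],"delta_rot":[0,0,0],"fingers":0.3},{"dp":[0,0,0],"delta_rot":[0,0,0],"fingers":0.3},{"dp":[0,0,-0.1],"delta_rot":[0,0,0],"fingers":0.36},{"dp":[0,0,-0.2],"delta_rot":[0,0,0],"fingers":0.36}])

```text
clock: 41.75
position: [0.4786, -0.4055, 0.191]
ee_rot: [-0.005, 0.993, 0.122, -0.004]
contact_force: [-0.2, -0.4, -0.2]
width: 0.031
gripper_force: 0.0
```

servo_tool(moves=[{"dp":[0,0,-0.25],"delta_rot":[0,0,0],"fingers":0.36},{"dp":[0,0,-0.25],"delta_rot":[0,0,0],"fingers":0.36},{"dp":[0,-0.24,0],"delta_rot":[0,0,0],"fingers":0.36},{"dp":[0,-0.24,0],"delta_rot":[0,0,0],"fingers":0.36},{"dp":[0,-0.24,0],"delta_rot":[0,0,0],"fingers":0.36}])

```text
clock: 42.25
position: [0.4449, -0.2663, 0.2942]
ee_rot: [-0.002, 0.993, 0.121, -0.001]
contact_force: [1.2, -0.3, -0.0]
width: 0.0303
gripper_force: 0.0
```

servo_tool(moves=[{"dp":[0,-0.24,0],"delta_rot":[0,0,0],"fingers":0.36},{"dp":[0,-0.24,0],"delta_rot":[0,0,0],"fingers":0.36},{"dp":[0,-0.24,0],"delta_rot":[0,0,0],"fingers":0.36},{"dp":[0,-0.24,0],"delta_rot":[0,0,0],"fingers":0.36},{"dp":[0,0,0],"delta_rot":[0,0,0],"fingers":0.36}])

```text
clock: 42.75
position: [0.3961, -0.0767, 0.2941]
ee_rot: [-0.003, 0.992, 0.124, -0.003]
contact_force: [0.5, -0.4, 0.3]
width: 0.0306
gripper_force: 0.0
```

```bash
python3 -c "
from bale import *
bale();snap('top','t14.png')
im,d=snap('side','s14.png');W=world('side',d);cl=readout.get_state()['clock'];print(cl)"
```

```text
top -0.14 -0.075 61 [-0.1441 -0.0749  0.0714]
top -0.14 -0.03 61 [-0.1441 -0.03    0.0717]
top -0.14 0.03 59 [-0.1446  0.0302  0.0716]
top -0.14 0.075 45 [-0.1427  0.0789  0.0712]
top -0.06 -0.075 56 [-0.0594 -0.0759  0.0804]
top -0.06 -0.03 56 [-0.0595 -0.0294  0.0798]
top -0.06 0.03 55 [-0.0599  0.0298  0.0815]
top -0.06 0.075 52 [-0.0593  0.0751  0.08  ]
top 0.06 -0.075 56 [ 0.0582 -0.0753  0.0811]
top 0.06 -0.03 55 [ 0.0584 -0.0307  0.0804]
top 0.06 0.03 54 [0.0579 0.0311 0.0809]
top 0.06 0.075 53 [0.0581 0.0765 0.081 ]
top 0.14 -0.075 70 [ 0.1424 -0.0744  0.0713]
top 0.14 -0.03 66 [ 0.1425 -0.0305  0.0717]
top 0.14 0.03 65 [0.1427 0.0301 0.0716]
top 0.14 0.075 66 [0.1417 0.0749 0.0709]
side -0.14 -0.075 49 [-0.1484 -0.0762  0.0683]
side -0.14 -0.03 49 [-0.1497 -0.029   0.0687]
side -0.14 0.03 51 [-0.1491  0.029   0.0681]
side -0.14 0.075 48 [-0.1486  0.0719  0.0683]
side -0.06 -0.075 23 [-0.0659 -0.0801  0.0765]
side -0.06 -0.03 12 [-0.0647 -0.0166  0.0763]
side -0.06 0.03 38 [-0.0642  0.0279  0.077 ]
side -0.06 0.075 39 [-0.0653  0.0728  0.0782]
side 0.06 -0.075 2 [ 0.0549 -0.0932  0.0804]
side 0.06 -0.03 20 [ 0.0531 -0.0239  0.0773]
side 0.06 0.03 39 [0.0533 0.0293 0.0775]
side 0.06 0.075 37 [0.0525 0.0751 0.0777]
side 0.14 -0.075 0 
side 0.14 -0.03 10 [ 0.138  -0.0168  0.0682]
side 0.14 0.03 31 [0.1351 0.0313 0.0678]
side 0.14 0.075 39 [0.137  0.0746 0.0679]
42.95
```

View pics/t14.png

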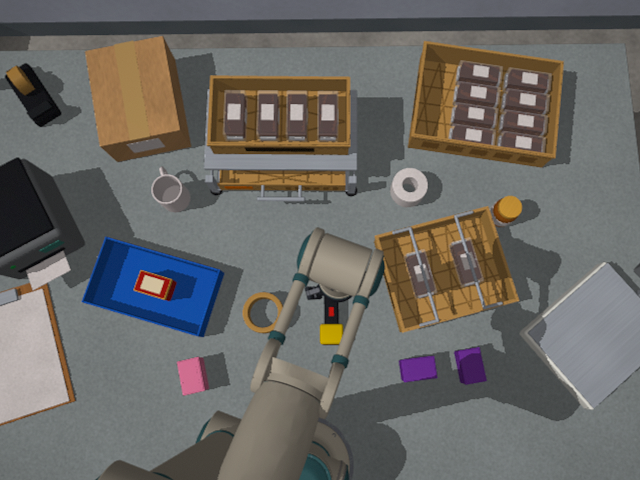

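The tin is in the bin at (153,285), the tray is home with its bar at (282,198), both packs lie flat at (418,270) and (465,260), and both bales are folded. Nothing else on the bench has moved.

```bash
python3 -c "
from rig import manip
print(manip.sign_off())"
```

```text
the job is handed in; nothing more can be done
None
```

The job is handed in: the one red tin is in the blue bin, both cake packs lie flat in the crate, the empty tray is pushed home and both wire arms are folded in flat; my last pictures and measurements agreed with this, but the sign-off returned no verdict.

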